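# Scoop ball knobs into a service case

### The job

Pack the order: swing both hasps off their catches, open the lid of the service case, scoop every ball knob out of the steel bin with the scoop and tip them all into the case, never touching the knobs in the bin with the gripper. Then stand the scoop upright in the middle of its rubber mat, shut the lid fully and swing both hasps down over their catches again. Do not raise or shut the lid with a hasp still across it, and leave the other things on the bench where they are.

Things in the scene. Friction and masses are not known exactly. Their poses are not given: they have to be found in the camera images.
- bin: fixed steel picking bin, 304 (x) x 120 wide, open on top, inside 112 wide, sides 88 high. Origin: on the table, mid width. Flat floor 12 above the table, x = -30 to 100. Behind it a ramp rises to 54 high at x = -150 (19.3 degrees), ending in a back edge 60 high. At +x a smooth end wall leans outwards: from the floor at x = 100 to x = 145, 75 high. The ball knobs lie on the flat floor
- case: fixed grey service case, outside 150 (its x) x 250 (its y) x 75 high, walls and floor 5 thick. Origin: centre of its underside. Open on top when its lid is raised. Lid hinge along its +x side, two hasps on its -x side
- lid (a joint): angle of the case's lid about its hinge: 0 shut, grows as it opens, stop at 1.75 rad. Stiff hinge (0.24 N m): the lid stays wherever it is left. Lid 10 thick, its top 86 above the table when shut. Hinge axis along the case's y through (75, 0, 75.5) in the case frame
- scoop: loose aluminium scoop, 0.22 to 0.35 kg. Origin: centre of its flat sole, z up. Sole 128 long (x -64..64) x 105 wide, 1.6 thick. Mouth open to its +x, lip at x = 64. Side walls 40 high from x = -36 to 24, 22 high to x = 44; rear wall at x = -36, 44 high. Behind it an upright black handle, 26 (x) x 24 (y), centred at x = -50, top at z = 152; hold it at about z = 125
- mat: fixed black rubber mat, 170 (its x) x 140 x 4 high: the scoop's place. Origin: centre of its underside
- lid_grip (a point): centre of the lid's handle: a bar of diameter 14 and 36 long along the case's y, on a stalk 14 wide, 15 from the lid's free edge; with the lid shut it is 135 from the hinge axis towards the case's -x and 40 above it
- hasp1 (a joint): angle of the case's hasp nearer its -y end: 0 lying flat on the lid over its catch (a small steel tongue in its slot), grows as it swings up and off the lid towards the case's -x, stop at 1.9 rad (leaning 19 degrees outwards). Swings freely: falls to 0 or to the stop by its own weight. Hinge axis along the case's y through (-81, -70, 88.5) in the case frame
- hasp1_grip (a point): centre of that hasp's grip (hasp1): a bar of diameter 12 and 36 long along the case's y, on a stalk 12 wide on the hasp's strap (28 wide, 56 long, 3 thick); with the hasp at 0 it is 42 from the hinge axis towards the case's +x and 28 above it; it turns with the hasp
- hasp2 (a joint): angle of the case's hasp nearer its +y end: 0 lying flat on the lid over its catch (a small steel tongue in its slot), grows as it swings up and off the lid towards the case's -x, stop at 1.9 rad (leaning 19 degrees outwards). Swings freely: falls to 0 or to the stop by its own weight. Hinge axis along the case's y through (-81, 70, 88.5) in the case frame
- hasp2_grip (a point): centre of that hasp's grip (hasp2): a bar of diameter 12 and 36 long along the case's y, on a stalk 12 wide on the hasp's strap (28 wide, 56 long, 3 thick); with the hasp at 0 it is 42 from the hinge axis towards the case's +x and 28 above it; it turns with the hasp
- knob1: black ball knob (machine handle knob), diameter 32, 35 g, with a flush brass insert. Origin at its centre. None if absent in this start
- knob2: black ball knob (machine handle knob), diameter 32, 35 g, with a flush brass insert. Origin at its centre. None if absent in this start
- knob3: black ball knob (machine handle knob), diameter 32, 35 g, with a flush brass insert. Origin at its centre. None if absent in this start
- knob4: black ball knob (machine handle knob), diameter 32, 35 g, with a flush brass insert. Origin at its centre. None if absent in this start
- knob5: black ball knob (machine handle knob), diameter 32, 35 g, with a flush brass insert. Origin at its centre. None if absent in this start
- knob6: black ball knob (machine handle knob), diameter 32, 35 g, with a flush brass insert. Origin at its centre. None if absent in this start
- knob7: black ball knob (machine handle knob), diameter 32, 35 g, with a flush brass insert. Origin at its centre. None if absent in this start
- knob8: black ball knob (machine handle knob), diameter 32, 35 g, with a flush brass insert. Origin at its centre. None if absent in this start
- knob9: black ball knob (machine handle knob), diameter 32, 35 g, with a flush brass insert. Origin at its centre. None if absent in this start
- tape: bystander: roll of tape lying flat, diameter 96, 25 high. Origin: centre of its underside
- driver: bystander: screwdriver, 200 long, lying along its x, 26 high. Origin: centre of its underside
- jar: bystander: closed jar, diameter 60, 80 high. Origin: centre of its underside
Mind the look-alikes: they are no part of the job. Several things look just like the mat: the one meant starts farthest to the robot's left.

How it is judged:
By the outcome, as a careful person would: the job done as asked, in the order asked, and still so for the second after the job is handed in, with the robot touching nothing.
Of knob1, knob2, knob3, knob4, knob5, knob6, knob7, knob8, knob9 only 5 to 9 are there at a start; the rules pass over those that are not, and their reading is None.
At some moment in a run one of scoop may be knocked a few centimetres aside while the robot is not near it.
It also fails if it takes over 208 s, if anything falls off the work surface, if the arm or the gripper's body presses on something with over 40 N, if the wrist force passes 120 N, or if a joint passes its speed limit or range.

### The arm

A 6-joint arm with a two-finger parallel gripper is mounted at the origin on the work surface. World frame = base frame: x ahead of the robot, y to its left, z up, the work surface at z = 0. Lengths are in m, angles in rad, forces in N, time in s.
With the tool pointing down it reaches from about 0.35 to 0.875 m from the base axis. Payload 4.2 kg.
Tool frame: the origin (TCP) lies between the finger pads; the fingertips stand 25 mm ahead of it and the grasp point (between the pads) lies 6 mm ahead of it; z points along the fingers, y is the direction in which the jaws open and shut (so a half turn about z gives the same grasp; the last joint's range is limited). The gripper opens to 87 mm and grips with 3 to 60 N. Pads are 19 mm wide; open, the fingers measure 117 mm over their backs; the gripper's body (75 mm by 190 mm) begins 51 mm behind the grasp point.
Start: joints at [1.55, 0.385, 0.008, 0, -1.194, -0.259], TCP at [0.173, 0.601, 0.248] pointing down, gripper open.
Joint ranges: [-3.14, 3.14], [-1.21, 2.06], [-1.07, 1.41], [-3.16, 2.05], [-2.99, -0.16], [-3.1, 3.1]. Speed limits (rad/s): [2.79, 2.79, 3.14, 3.14, 3.14, 3.14].

### API

Orientations are given as a unit quaternion [w, x, y, z].
In Python, from station import arm gives the robot as it stands.
- The arm moves only by the tool apply_moves, never from a script. Its argument "motion" is a list of rows, each a list of 7 numbers: the turn, a rotation vector about the tool's x, y, z in rad, then the shift along the tool's x, y, z in cm, then the opening, from -1 (shut) to 1 (fully open). A call has 1 to 10 rows; each row is the pose to reach, as a shift and turn from the pose commanded when the call began, along the tool's axes at that moment; what a row does not reach only later rows make up. A row lasts 1/10 s, in which the tool goes at most 50 mm and 8.59 degrees, less where a joint would pass 70% of its speed; a pose out of reach is approached as far as the arm can. A call with a gripper value outside its range is refused whole. The fingers move at their own pace and stop on an object; "newtons" is the grip in N (left out, the last holds). Time passes only in rows, so rows that repeat a pose let the fingers close. It gives the time, the measured TCP pose, the force and the opening at its end, in the units of the state.
- arm.state(): the state, without advancing time (a new reading comes with each control period).
- arm.camera(name): name is "scene" or "top" or "wrist"; returns a dict with "frame" (480x640x3 uint8, blue, green, red), "camera_matrix" (3x3 intrinsics, pixels), "k1" (the pictures are not rectified: a ray, as slopes to the right and down, at radius r is drawn at 1 + k1 r^2 times it, then the intrinsics apply), "R" (3x3) and "t" (3): a world point X has camera coordinates R X + t. Camera axes: x right, y down, z forward; pixel columns grow to the right and rows downward; lengths in m; the calibration is good to about 2 mm. A picture is of the moment at which its call begins. There is no depth.
- arm.hand_in(): hands the job in, once; it reports no verdict.
The state is a dict: "t": time; "joint_positions": joint angles; "qvel": joint speeds; "effort": joint torques, N m; "position": TCP position; "orientation": TCP orientation; "ft_force": force on the tool from outside, world axes, zero at the start; "torque": the same for the moment, N m; "width": finger opening in m.
Only numpy, scipy, OpenCV 4.12 (cv2) and the standard library are available. Lean on these libraries where they do the work, as an engineer would, in place of code of your own. Each camera call takes 0.05 s, during which the arm holds its last target. There are 200 camera calls.

## Working session

There is one attempt and no reset: what is moved stays moved. The work goes in short steps, Python scripts to look and compute and a tool call to move; the robot and the scene stay as the last step left them, time stands still between calls to the robot, and variables do not carry over. Pictures are saved under pics/ and viewed, on a budget of 14 in all, crops included, one or two more only if the job needs it, and the job is handed in when it is done.

Besides the shell and the picture viewer there is one more tool, called after "Call:" in YAML: its name, and indented under it one key for each argument. apply_moves: Moves the arm, as the interface text tells. Its arguments: {"type":"object","properties":{"motion":{"type":"array"},"newtons":{"type":"number"}},"required":["motion"]}

```bash
ls; mkdir -p pics
python3 - <<'E'
from station import arm
import cv2
print(arm.state())
for n in ("scene","top"):
    c=arm.camera(n); cv2.imwrite(f"pics/{n}0.png",c["frame"]); print(n,c["camera_matrix"],c["k1"],c["R"],c["t"])
E
```

```text
pics
{'t': 0.0, 'joint_positions': array([ 1.54958154e+00,  3.85591417e-01,  6.63637065e-03, -4.99037856e-04,
       -1.19400240e+00, -2.58602445e-01]), 'qvel': array([ 1.27473296e-03,  9.34696127e-04, -2.21455818e-05,  6.33982851e-04,
        1.44945507e-03, -2.20427760e-03]), 'effort': array([-6.77364351e-04, -3.90658915e+01,  1.87405032e+01,  4.21976209e+00,
        1.10132917e-02, -1.81151140e-04]), 'position': array([0.17243983, 0.60017627, 0.24644262]), 'orientation': array([ 1.10041664e-03,  9.90215298e-01, -1.39543696e-01, -1.02329373e-04]), 'ft_force': array([0.80642586, 0.06206246, 0.12257327]), 'torque': array([-0.00488337,  0.02892583,  0.0317437 ]), 'width': 0.08688918959609081}
scene [[452.29820804   0.         321.09754324]
 [  0.         452.29820804 229.67858545]
 [  0.           0.           1.        ]] -0.009030576377281815 [[ 0.55233213  0.83342703 -0.01812749]
 [ 0.5749274  -0.39658435 -0.71566706]
 [-0.60364535  0.38486392 -0.69820631]] [-0.25672191 -0.19176859  1.22314249]
top [[469.57591911   0.         324.96442183]
 [  0.         469.57591911 233.38881246]
 [  0.           0.           1.        ]] 0.016453770366233574 [[ 0.01203631 -0.99992511 -0.0022145 ]
 [-0.99602364 -0.01179378 -0.08830519]
 [ 0.08827246  0.00326856 -0.996091  ]] [-0.03057125  0.44942097  0.99052629]
```

View pics/scene0.png

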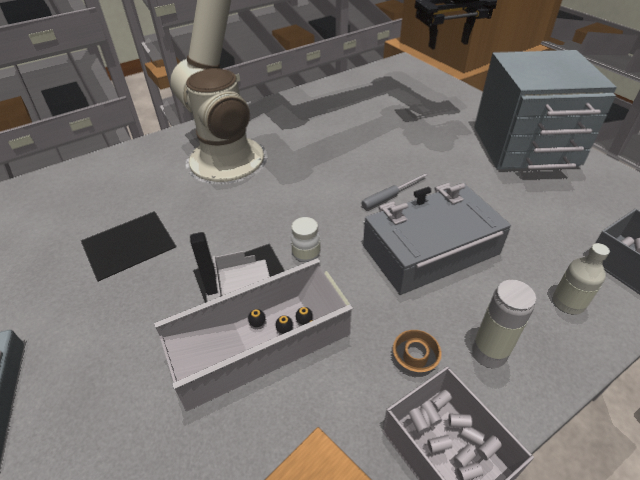

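View pics/top0.png

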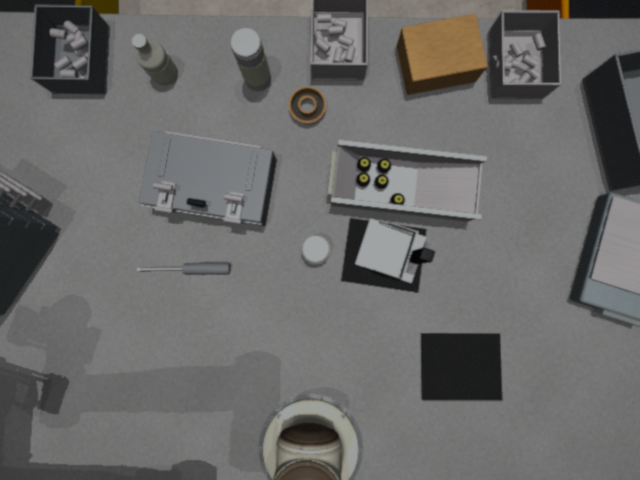

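Run:
```python
import cv2
f=cv2.imread("pics/top0.png")
cv2.imwrite("pics/topz.png",cv2.resize(f[125:305,130:500],None,fx=2.16,fy=2.16,interpolation=cv2.INTER_CUBIC))
g=cv2.imread("pics/scene0.png")
cv2.imwrite("pics/scenez.png",cv2.resize(g[165:415,145:525],None,fx=2.1,fy=2.1,interpolation=cv2.INTER_CUBIC))
```

```text
(no output)
```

View pics/topz.png

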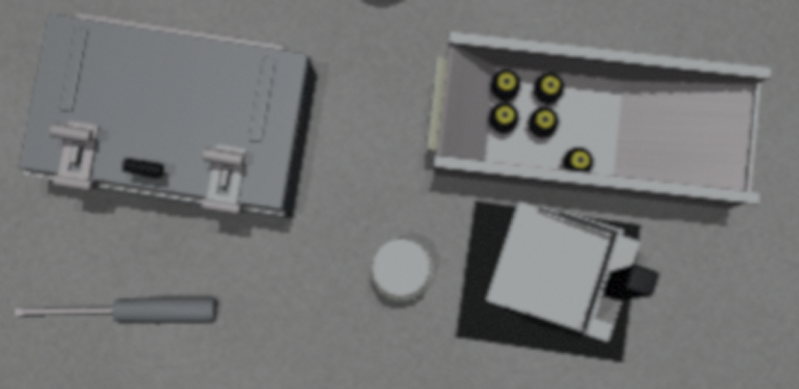

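View pics/scenez.png

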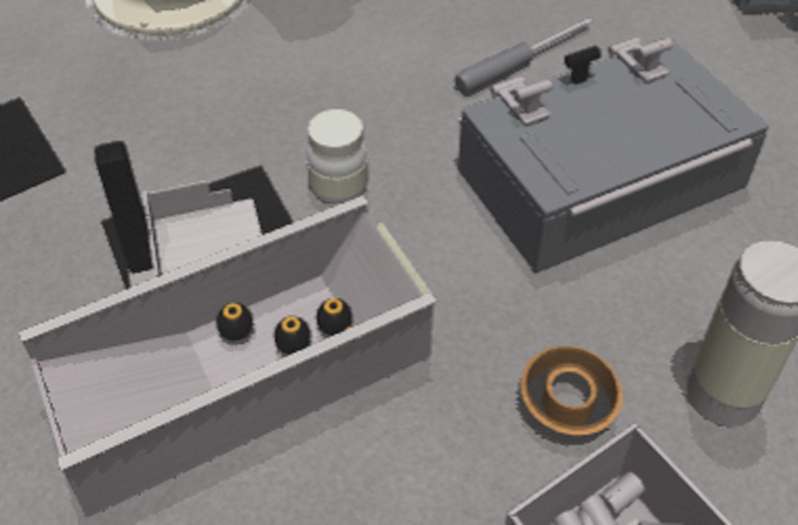

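```bash
cat > h.py <<'E'
import numpy as np, cv2
from scipy.optimize import least_squares
from scipy.spatial.transform import Rotation as Ro
def proj(c,X):
    X=np.atleast_2d(X).astype(float); K=c["camera_matrix"]
    p=(c["R"]@X.T).T+c["t"]; s=p[:,:2]/p[:,2:]; r2=(s**2).sum(1,keepdims=True); s=s*(1+c["k1"]*r2)
    return s*[K[0,0],K[1,1]]+[K[0,2],K[1,2]]
def ray(c,uv,z):
    K=c["camera_matrix"]; q=(np.array(uv,float)-[K[0,2],K[1,2]])/[K[0,0],K[1,1]]
    s=q.copy()
    for _ in range(8): s=q/(1+c["k1"]*(s@s))
    d=c["R"].T@np.r_[s,1]; o=-c["R"].T@c["t"]
    return o+d*(z-o[2])/d[2]
def W(p,X):  # planar pose x,y,yaw -> world
    X=np.atleast_2d(X); a=p[2]; return np.c_[p[0]+np.cos(a)*X[:,0]-np.sin(a)*X[:,1],p[1]+np.sin(a)*X[:,0]+np.cos(a)*X[:,1],X[:,2]]
def fit(obs,p0):
    f=lambda p:np.concatenate([(proj(c,W(p,X))-np.array(uv)).ravel() for c,uv,X in obs])
    r=least_squares(f,p0,loss="soft_l1",f_scale=1.5); return r.x,f(r.x).reshape(-1,2)
E
cat > m.py <<'E'
from h import *
from station import arm
import pickle
T=arm.camera("top"); S=arm.camera("scene"); pickle.dump((T,S),open("cams.pkl","wb"))
np.set_printoptions(precision=4,suppress=True)
tz=lambda l:[(130+u/2.16,125+v/2.16) for u,v in l]; sz=lambda l:[(145+u/2.1,165+v/2.1) for u,v in l]
B=np.array([(.15,-.06,.088),(-.154,-.06,.088),(-.154,.06,.088),(.15,.06,.088)])
out={}
b,r=fit([(T,tz([(452,34),(770,72),(757,200),(433,163)]),B),(S,sz([(433,300),(65,463),(22,335),(365,203)]),B)],[.6,0,1.5]);print("bin",b,r.ravel())
C=np.array([(.075,.125,.086),(.075,-.125,.086),(-.075,-.125,.086),(-.075,.125,.086)])
c,r=fit([(T,tz([(53,15),(312,58),(290,213),(22,170)]),C),(S,sz([(767,128),(545,212),(464,118)]),C[:3])],[.6,.3,0]);print("case",c,r.ravel())
G=np.array([(-.06,0,.1155),(-.039,.07,.1165),(-.039,-.07,.1165)])
print("pred grips",(proj(T,W(c,G))-[130,125])*2.16,(proj(S,W(c,G))-[145,165])*2.1)
M=np.array([(.085,-.07,.004),(-.085,-.07,.004),(-.085,.07,.004),(.085,.07,.004)])
m,r=fit([(T,tz([(476,203),(640,225),(622,360),(458,336)]),M)],[.4,0,1.5]);print("mat",m,r.ravel())
for z in [.156]: print("handle", ray(T,tz([(644,278)])[0],z), ray(S,sz([(112,150)])[0],z))
P=np.array([(.064,-.0525,.0056),(.064,.0525,.0056),(-.05,0,.156)])
s,r=fit([(T,tz([(525,203),(487,300),(646,276)]),P),(S,sz([(112,150)]),P[2:])],[.4,0,1.3]);print("scoop",s,r.ravel())
inv=lambda p,X:(lambda d:(np.cos(p[2])*d[0]+np.sin(p[2])*d[1],-np.sin(p[2])*d[0]+np.cos(p[2])*d[1]))(X[:2]-p[:2])
for k in [(507,83),(549,86),(504,117),(543,121),(579,160)]: print("knob in bin",inv(b,ray(T,tz([k])[0],.044)))
print("jar",ray(T,tz([(400,268)])[0],.08))
np.savez("pose.npz",b=b,c=c,m=m,s=s)
E
python3 m.py
```

```text
bin [ 0.5578 -0.1912  1.4584] [-1.6727 -0.2373 -0.1033  0.1191  0.2021 -0.8377 -0.1188 -2.1899  0.4041
 -1.2558 -3.8745  0.1295 -1.2285 -0.0833  0.4588 -2.0569]
case [ 0.5575  0.2143 -0.1404] [-0.9514 -0.5774 -0.134  -2.1783 -1.9281 -1.7487 -0.1741 -0.5262 -1.2539
 -1.3003 -2.2978  1.1206 -4.0179 -4.1024]
pred grips [[147.9416 168.483 ]
 [ 75.5402 134.0279]
 [227.8736 157.2545]] [[576.4292  57.6208]
 [648.2996  48.5773]
 [526.9895  90.9793]]
mat [ 0.4058 -0.1544  1.4402] [-0.5495 -1.2778  0.6247 -0.5122  0.9805  0.8825 -1.1033  0.7065]
handle [ 0.4022 -0.2171  0.156 ] [ 0.4018 -0.2123  0.156 ]
scoop [ 0.4167 -0.1695  1.2637] [-2.5588 -1.034   0.2341 -0.2883 -0.8942  1.2515 -2.6469  1.045 ]
knob in bin (np.float64(0.08716047141593489), np.float64(-0.030576779889880928))
knob in bin (np.float64(0.045810687383985436), np.float64(-0.032678981188207314))
knob in bin (np.float64(0.08611032974302377), np.float64(0.003491408804742366))
knob in bin (np.float64(0.04768425032479463), np.float64(0.0027290228446533006))
knob in bin (np.float64(0.008377995533009233), np.float64(0.03679976825164924))
jar [ 0.4124 -0.0061  0.08  ]
```

```bash
cat >> h.py <<'E'
np.set_printoptions(precision=4,suppress=True)
def Rt(psi,pitch=0,axis=None):
    """tool down with tool-x at yaw psi; then nose-down pitch (rad) about world horizontal axis at yaw `axis`"""
    R=Ro.from_euler("z",psi)*Ro.from_matrix(np.diag([1.,-1,-1]))
    if axis is not None: R=Ro.from_rotvec(pitch*np.array([np.cos(axis),np.sin(axis),0]))*R
    return R
def cur():
    from station import arm
    s=arm.state(); q=s["orientation"]; return s["position"],Ro.from_quat([q[1],q[2],q[3],q[0]]),s
def rows(targets,base=None):
    """targets: [(pos,Rotation)], prints rows (rotvec, cm) from base pose"""
    p,R,s=cur()
    if base: p,R=base
    print("t",s["t"],"pos",s["position"],"F",s["ft_force"],"w",s["width"])
    for x,Q in targets: print(np.round(np.r_[(R.inv()*Q).as_rotvec(),R.inv().apply(np.array(x)-p)*100],3).tolist())
Z=np.load("pose.npz") if __import__("os").path.exists("pose.npz") else None
E
python3 - <<'E'
from h import *
c=Z["c"]; Q=Rt(c[2])
for y in (-.07,.07):
    rows([(W(c,(x,y,z))[0],Q) for x,z in [(-.009,.2),(-.009,.123),(-.05,.13),(-.084,.14),(-.06,.2)]])
p=W(c,(-.009,-.07,.2))[0]
rows([(W(c,(x,y,z))[0],Q) for x,y,z in [(-.009,-.07,.123),(-.05,-.07,.13),(-.084,-.07,.14),(-.06,-.07,.2),(-.009,.07,.2)]],(p,Q))
E
```

```text
t 0.2 pos [0.1725 0.6004 0.2469] F [0.3969 0.8417 0.0817] w 0.0867908890351481
[0.001, -0.0, -0.14, 47.747, 33.519, 4.738]
[0.001, -0.0, -0.14, 47.746, 33.509, 12.438]
[0.001, -0.0, -0.14, 43.686, 34.08, 11.738]
[0.001, -0.0, -0.14, 40.32, 34.555, 10.738]
[0.001, -0.0, -0.14, 42.697, 34.229, 4.738]
t 0.2 pos [0.1725 0.6004 0.2469] F [0.3969 0.8417 0.0817] w 0.0867908890351481
[0.001, -0.0, -0.14, 45.8, 19.656, 4.718]
[0.001, -0.0, -0.14, 45.799, 19.645, 12.418]
[0.001, -0.0, -0.14, 41.739, 20.216, 11.719]
[0.001, -0.0, -0.14, 38.372, 20.691, 10.719]
[0.001, -0.0, -0.14, 40.749, 20.365, 4.719]
t 0.2 pos [0.1725 0.6004 0.2469] F [0.3969 0.8417 0.0817] w 0.0867908890351481
[0.0, 0.0, 0.0, 0.0, 0.0, 7.7]
[0.0, 0.0, 0.0, -4.1, 0.0, 7.0]
[0.0, 0.0, 0.0, -7.5, 0.0, 6.0]
[0.0, 0.0, 0.0, -5.1, 0.0, 0.0]
[0.0, 0.0, 0.0, -0.0, -14.0, 0.0]
```

Call:
apply_moves:
  motion:
    - [0, 0, -0.07, 12, 5, 2, -1]
    - [0, 0, -0.14, 45.8, 19.7, 4.7, -1]
    - [0, 0, -0.14, 45.8, 19.7, 4.7, -1]
    - [0, 0, -0.14, 45.8, 19.7, 4.7, -1]
    - [0, 0, -0.14, 45.8, 19.7, 4.7, -1]
    - [0, 0, -0.14, 45.8, 19.7, 4.7, -1]
    - [0, 0, -0.14, 45.8, 19.7, 4.7, -1]
    - [0, 0, -0.14, 45.8, 19.7, 4.7, -1]
    - [0, 0, -0.14, 45.8, 19.7, 4.7, -1]
    - [0, 0, -0.14, 45.8, 19.7, 4.7, -1]
  newtons: 30

```text
t: 1.2
position: [0.559, 0.2839, 0.2004]
orientation: [0.0, 0.998, -0.07, -0.0]
ft_force: [-0.1, 1.9, 1.0]
width: 0.0151
```

Call:
apply_moves:
  motion:
    - [0, 0, 0, 0, 0, 4, -1]
    - [0, 0, 0, 0, 0, 7.7, -1]
    - [0, 0, 0, 0, 0, 7.7, -1]
    - [0, 0, 0, -1.5, 0, 7.5, -1]
    - [0, 0, 0, -3, 0, 7.2, -1]
    - [0, 0, 0, -4.5, 0, 6.8, -1]
    - [0, 0, 0, -6, 0, 6.4, -1]
    - [0, 0, 0, -7.5, 0, 6, -1]
    - [0, 0, 0, -8, 0, 6, -1]
    - [0, 0, 0, -8, 0, 6, -1]

```text
t: 2.2
position: [0.4936, 0.2977, 0.1643]
orientation: [-0.005, 0.998, -0.065, 0.019]
ft_force: [9.7, -26.4, 65.4]
width: 0.0006
```

Run:
```python
from h import *
from station import arm
print(arm.state()["position"],arm.state()["ft_force"])
f=arm.camera("scene")["frame"]; cv2.imwrite("pics/h2.png",cv2.resize(f[130:300,340:530],None,fx=3,fy=3))
```

```text
[0.4936 0.2977 0.1643] [  9.7117 -26.3769  65.3789]
```

View pics/h2.png

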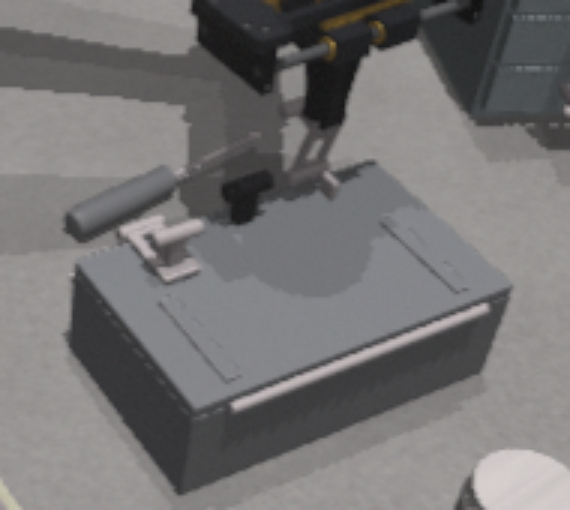

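Call:
apply_moves:
  motion:
    - [0, 0, 0, 0, 0, -2, -1]
    - [0, 0, 0, 2, 0, -6, -1]
    - [0, 0, 0, 2, 0, -6, -1]
    - [0, 0, 0, 2, 0, -6, -1]
    - [0, 0, 0, 2, 0, -6, -1]

```text
t: 2.75
position: [0.4977, 0.2938, 0.2009]
orientation: [0.0, 0.998, -0.07, -0.0]
ft_force: [0.2, 0.1, -1.0]
width: 0.0003
```

Run:
```python
from h import *
from station import arm
print(arm.state()["position"],arm.state()["ft_force"],arm.state()["orientation"])
f=arm.camera("scene")["frame"]; cv2.imwrite("pics/h2b.png",cv2.resize(f[130:300,340:530],None,fx=3,fy=3))
```

```text
[0.4977 0.2938 0.2009] [ 0.2359  0.1312 -0.9993] [ 0.      0.9976 -0.0696 -0.0001]
```

View pics/h2b.png

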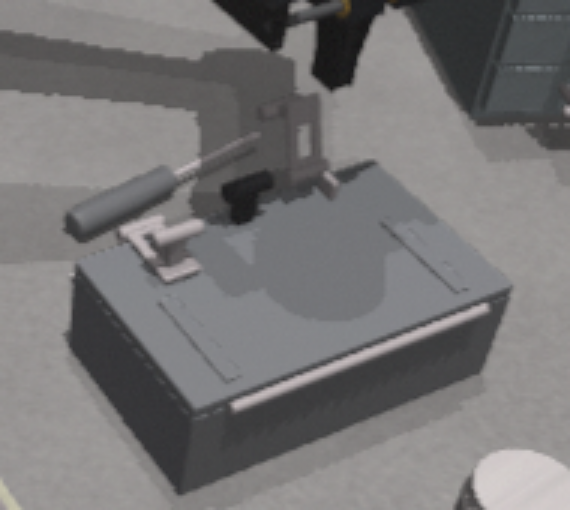

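Run:
```python
from h import *
c=Z["c"]; Q=Rt(c[2])
rows([(W(c,(x,y,z))[0],Q) for x,y,z in [(-.009,-.07,.2),(-.009,-.07,.123),(-.066,-.07,.135)]])
```

```text
t 2.8 pos [0.4975 0.2937 0.2002] F [ 0.4922 -0.2077 -1.2348] w 0.000649886189236311
[0.001, 0.001, 0.001, 6.127, 14.032, 0.032]
[0.001, 0.001, 0.001, 6.134, 14.023, 7.732]
[0.001, 0.001, 0.001, 0.433, 14.018, 6.538]
```

Call:
apply_moves:
  motion:
    - [0, 0, 0, 3, 5, 0, -1]
    - [0, 0, 0, 6.1, 10, 0, -1]
    - [0, 0, 0, 6.1, 14, 0, -1]
    - [0, 0, 0, 6.1, 14, 4, -1]
    - [0, 0, 0, 6.1, 14, 7.7, -1]
    - [0, 0, 0, 6.1, 14, 7.7, -1]
    - [0, 0, 0, 5, 14, 7.6, -1]
    - [0, 0, 0, 4, 14, 7.4, -1]
    - [0, 0, 0, 3, 14, 7.2, -1]
    - [0, 0, 0, 2, 14, 7, -1]

```text
t: 3.8
position: [0.5124, 0.1533, 0.1425]
orientation: [-0.002, 0.998, -0.064, 0.017]
ft_force: [29.7, -28.9, 26.5]
width: 0.0009
```

Call:
apply_moves:
  motion:
    - [0, 0, 0, -1, 0, -0.3, -1]
    - [0, 0, 0, -1.6, 0, -0.5, -1]
    - [0, 0, 0, -1.6, 0, -0.5, -1]

```text
t: 4.1
position: [0.4999, 0.1556, 0.1534]
orientation: [-0.004, 0.998, -0.064, 0.022]
ft_force: [25.7, -29.1, 38.2]
width: 0.0005
```

Call:
apply_moves:
  motion:
    - [0, 0, 0, 0, 0, -1, -1]
    - [0, 0, 0, -1, 0, -2, -1]
    - [0, 0, 0, -1.5, 0, -3, -1]
    - [0, 0, 0, 2, 0, -6, -1]
    - [0, 0, 0, 2, 0, -8, -1]
    - [0, 0, 0, 2, 0, -8, -1]

```text
t: 4.7
position: [0.504, 0.1533, 0.2203]
orientation: [-0.002, 0.998, -0.069, 0.004]
ft_force: [-0.3, 0.6, 0.3]
width: 0.0008
```

Run:
```python
from h import *
from station import arm
c=Z["c"]
print(arm.state()["position"],arm.state()["ft_force"],arm.state()["orientation"])
Q=Rt(c[2]); rows([(W(c,(-.060,0,z))[0],Q) for z in (.2,.112)])
f=arm.camera("scene")["frame"]; cv2.imwrite("pics/h1b.png",cv2.resize(f[110:300,330:540],None,fx=2.8,fy=2.8))
```

```text
[0.504  0.1533 0.2203] [-0.2691  0.6346  0.2634] [-0.0024  0.9976 -0.0691  0.0037]
t 4.7 pos [0.504  0.1533 0.2203] F [-0.2691  0.6346  0.2634] w 0.0007684471749794259
[-0.005, -0.007, 0.002, -1.565, -6.782, 2.058]
[-0.005, -0.007, 0.002, -1.628, -6.735, 10.858]
```

View pics/h1b.png

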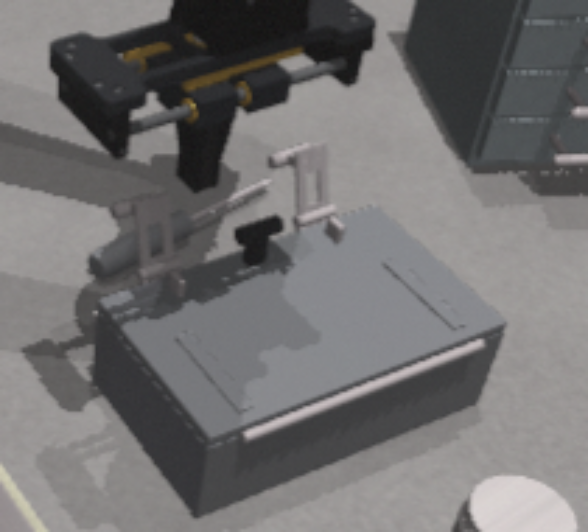

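Run:
```python
from h import *
c=Z["c"]; p,R,s=cur(); print(s["joint_positions"])
for psi in (c[2]+np.pi/2,c[2]-np.pi/2):
    Q=Rt(psi); rows([(W(c,(-.060,0,z))[0],Q) for z in (.2,.1185)])
# follow path relative to grasp pose; lid rotation axis = +case y sense (free edge up): -? 
psi=c[2]+np.pi/2
Q0=Rt(psi); h=.006
ax=np.array([-np.sin(c[2]),np.cos(c[2]),0])
b0=(W(c,(-.060,0,.1185))[0],Q0)
T=[]
for d in np.arange(5,51,5):
    r=Ro.from_rotvec(np.deg2rad(d)*ax); hin=W(c,(.075,0,.0755))[0]
    T.append((hin+r.apply(b0[0]-hin),r*Q0))
rows(T,b0)
```

```text
[ 0.6042  0.238  -0.2827 -0.0001 -1.0451  0.8279]
t 4.75 pos [0.5026 0.1528 0.2182] F [-0.1508  0.1594 -0.6595] w 0.0005955971019862168
[0.0, -0.005, -1.569, -1.426, -6.85, 1.842]
[0.0, -0.005, -1.569, -1.455, -6.822, 9.992]
t 4.75 pos [0.5026 0.1528 0.2182] F [-0.1508  0.1594 -0.6595] w 0.0005955971019862168
[-0.005, -0.0, 1.572, -1.426, -6.85, 1.842]
[-0.005, -0.0, 1.572, -1.455, -6.822, 9.992]
t 4.75 pos [0.5026 0.1528 0.2182] F [-0.1508  0.1594 -0.6595] w 0.0005955971019862168
[0.087, 0.0, 0.0, -0.0, 0.426, -1.16]
[0.175, 0.0, 0.0, -0.0, 0.952, -2.279]
[0.262, 0.0, 0.0, 0.0, 1.573, -3.348]
[0.349, 0.0, -0.0, 0.0, 2.285, -4.358]
[0.436, 0.0, 0.0, 0.0, 3.082, -5.302]
[0.524, 0.0, 0.0, -0.0, 3.959, -6.174]
[0.611, 0.0, -0.0, -0.0, 4.908, -6.966]
[0.698, 0.0, 0.0, -0.0, 5.922, -7.672]
[0.785, 0.0, 0.0, -0.0, 6.995, -8.287]
[0.873, 0.0, 0.0, -0.0, 8.116, -8.806]
```

Call:
apply_moves:
  motion:
    - [0, 0, 0.15, -1.4, -4, 1, 1]
    - [0, 0, 1.572, -1.4, -6.85, 1.8, 1]
    - [0, 0, 1.572, -1.4, -6.85, 1.8, 1]
    - [0, 0, 1.572, -1.4, -6.85, 1.8, 1]
    - [0, 0, 1.572, -1.4, -6.85, 1.8, 1]
    - [0, 0, 1.572, -1.4, -6.85, 1.8, 1]
    - [0, 0, 1.572, -1.4, -6.85, 1.8, 1]
    - [0, 0, 1.572, -1.4, -6.85, 1.8, 1]
    - [0, 0, 1.572, -1.4, -6.85, 1.8, 1]
    - [0, 0, 1.572, -1.4, -6.85, 1.8, 1]

```text
t: 5.75
position: [0.4967, 0.2217, 0.1971]
orientation: [-0.001, -0.682, 0.731, 0.0]
ft_force: [0.6, 0.6, -0.7]
width: 0.0724
```

Run:
```python
from h import *
c=Z["c"]; Q=Rt(c[2]-np.pi/2); rows([(W(c,(-.060,0,z))[0],Q) for z in (.2,.1185)])
print(cur()[2]["joint_positions"])
```

```text
t 5.75 pos [0.4967 0.2217 0.1971] F [ 0.6467  0.636  -0.6563] w 0.07243404832863298
[0.002, -0.001, 0.07, -0.11, -0.129, -0.289]
[0.002, -0.001, 0.07, -0.117, -0.143, 7.861]
[ 0.7177  0.2918 -0.2652 -0.0006 -1.0157 -0.7873]
```

Call:
apply_moves:
  motion:
    - [0, 0, 0.07, -0.1, -0.1, 2, 1]
    - [0, 0, 0.07, -0.1, -0.1, 5, 1]
    - [0, 0, 0.07, -0.1, -0.1, 7.9, 1]
    - [0, 0, 0.07, -0.1, -0.1, 7.9, 1]
    - [0, 0, 0.07, -0.1, -0.1, 7.9, -1]
    - [0, 0, 0.07, -0.1, -0.1, 7.9, -1]
    - [0, 0, 0.07, -0.1, -0.1, 7.9, -1]
    - [0, 0, 0.07, -0.1, -0.1, 7.9, -1]
    - [0, 0, 0.07, -0.1, -0.1, 7.9, -1]
  newtons: 40

```text
t: 6.65
position: [0.4995, 0.2227, 0.1194]
orientation: [0.001, -0.658, 0.753, -0.0]
ft_force: [0.3, 0.5, 0.2]
width: 0.0551
```

Call:
apply_moves:
  motion:
    - [0, 0, 0, 0, 0, 0, -1]
    - [0, 0, 0, 0, 0, 0, -1]
    - [0, 0, 0, 0, 0, 0, -1]
    - [0, 0, 0, 0, 0, 0, -1]
    - [0, 0, 0, 0, 0, 0, -1]
    - [0, 0, 0, 0, 0, 0, -1]
    - [0, 0, 0, 0, 0, 0, -1]
    - [0, 0, 0, 0, 0, 0, -1]

```text
t: 7.45
position: [0.4991, 0.2225, 0.1186]
orientation: [-0.0, -0.658, 0.753, 0.0]
ft_force: [-0.5, -0.0, -0.0]
width: 0.0127
```

Call:
apply_moves:
  motion:
    - [-0.044, 0, 0, 0, -0.2, -0.6, -1]
    - [-0.087, 0, 0, 0, -0.43, -1.16, -1]
    - [-0.131, 0, 0, 0, -0.68, -1.73, -1]
    - [-0.175, 0, 0, 0, -0.95, -2.28, -1]
    - [-0.262, 0, 0, 0, -1.57, -3.35, -1]
    - [-0.262, 0, 0, 0, -1.57, -3.35, -1]

```text
t: 8.05
position: [0.5148, 0.2202, 0.1522]
orientation: [-0.088, -0.651, 0.747, 0.1]
ft_force: [-5.0, 1.2, 4.1]
width: 0.0129
```

Call:
apply_moves:
  motion:
    - [-0.087, 0, 0, 0, -0.43, -1.16, -1]
    - [-0.175, 0, 0, 0, -0.95, -2.28, -1]
    - [-0.262, 0, 0, 0, -1.57, -3.35, -1]
    - [-0.349, 0, 0, 0, -2.28, -4.36, -1]
    - [-0.436, 0, 0, 0, -3.08, -5.3, -1]
    - [-0.524, 0, 0, 0, -3.96, -6.17, -1]
    - [-0.611, 0, 0, 0, -4.91, -6.97, -1]
    - [-0.698, 0, 0, 0, -5.92, -7.67, -1]
    - [-0.698, 0, 0, 0, -5.92, -7.67, -1]

```text
t: 8.95
position: [0.591, 0.2089, 0.2108]
orientation: [-0.307, -0.582, 0.666, 0.349]
ft_force: [-6.0, -1.4, 5.3]
width: 0.0128
```

Run:
```python
from h import *
from station import arm
print(cur()[2]["joint_positions"],cur()[2]["ft_force"])
f=arm.camera("scene")["frame"]; cv2.imwrite("pics/lid1.png",cv2.resize(f[40:300,300:560],None,fx=2.2,fy=2.2))
```

```text
[ 0.3793  0.8631  0.676  -0.5278 -2.2156 -0.6477] [-5.9687 -1.4373  5.3162]
```

View pics/lid1.png

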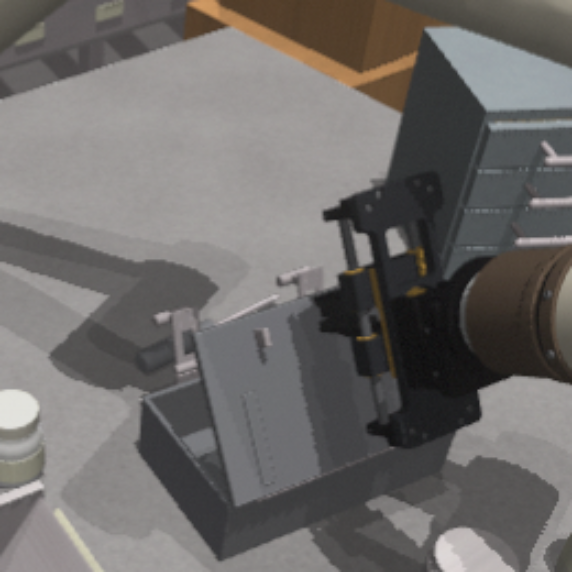

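Run:
```python
from h import *
c=Z["c"]; Q=Rt(c[2]-np.pi/2)
p,R,s=cur(); b1=(p+R.apply([0,0,-.08]),R)
up=W(c,(-.03,0,.36))[0]; st=W(c,(-.055,0,.2))[0]
rows([b1,(b1[0]+[0,0,.06],R),(up,Q)])
rows([(st,Q),(W(c,(.07,0,.2))[0],Q)],(up,Q))
```

```text
t 9.0 pos [0.591  0.2089 0.2109] F [-3.2905 -3.2696  3.0568] w 0.012020521950361884
[0.0, 0.0, 0.0, -0.0, -0.0, -8.0]
[0.0, 0.0, 0.0, 0.02, 4.929, -11.421]
[0.964, -0.006, 0.004, -0.057, 15.896, -3.249]
t 9.0 pos [0.591  0.2089 0.2109] F [-3.2905 -3.2696  3.0568] w 0.012020521950361884
[0.0, 0.0, 0.0, 0.0, 2.5, 16.0]
[0.0, 0.0, 0.0, 0.0, -10.0, 16.0]
```

Call:
apply_moves:
  motion:
    - [0, 0, 0, 0, 0, 0, 0.2]
    - [0, 0, 0, 0, 0, 0, 0.2]
    - [0, 0, 0, 0, 0, 0, 0.2]
    - [0, 0, 0, 0, 0, 0, 0.2]
    - [0, 0, 0, 0, 0, 0, 0.2]
    - [0, 0, 0, 0, 0, -4, 0.2]
    - [0, 0, 0, 0, 0, -8, 0.2]
    - [0, 0, 0, 0, 5, -11.4, -0.5]
    - [0.15, 0, 0, 0, 7, -10, -1]
    - [0.3, 0, 0, 0, 9, -9, -1]

```text
t: 10.0
position: [0.616, 0.2069, 0.3343]
orientation: [-0.211, -0.623, 0.714, 0.241]
ft_force: [-0.7, 1.3, 1.8]
width: 0.0359
```

Run:
```python
from h import *
c=Z["c"]; Q=Rt(c[2]-np.pi/2)
rows([(W(c,(-.03,0,.36))[0],Q)])
print(cur()[2]["joint_positions"])
```

```text
t 10.0 pos [0.616  0.2069 0.3343] F [-0.6528  1.2662  1.8203] w 0.03586772095047794
[0.652, -0.001, 0.005, 0.041, 8.636, 3.36]
[ 0.4136  0.7091  0.7808 -0.3972 -2.1815 -0.6885]
```

Call:
apply_moves:
  motion:
    - [0.1, 0, 0, 0, 2, 0, -1]
    - [0.22, 0, 0, 0, 4, 0, -1]
    - [0.36, 0, 0, 0, 6, 1, -1]
    - [0.5, 0, 0, 0, 8.6, 3.4, -1]
    - [0.652, 0, 0, 0, 8.6, 3.4, -1]
    - [0.652, 0, 0, 0, 8.6, 3.4, -1]
    - [0.652, 0, 0, 0, 8.6, 3.4, -1]

```text
t: 10.7
position: [0.5242, 0.2193, 0.3632]
orientation: [-0.002, -0.658, 0.753, 0.003]
ft_force: [-0.2, -0.1, -0.2]
width: 0.0005
```

Call:
apply_moves:
  motion:
    - [0, 0, 0, 0, 2.5, 4, -1]
    - [0, 0, 0, 0, 2.5, 8, -1]
    - [0, 0, 0, 0, 2.5, 12, -1]
    - [0, 0, 0, 0, 2.5, 16, -1]
    - [0, 0, 0, 0, 2.5, 16, -1]
    - [0, 0, 0, 0, 0.5, 16, -1]
    - [0, 0, 0, 0, -1.5, 16, -1]
    - [0, 0, 0, 0, -3.5, 16, -1]
    - [0, 0, 0, 0, -5.5, 16, -1]

```text
t: 11.6
position: [0.5814, 0.2128, 0.2069]
orientation: [0.0, -0.658, 0.753, 0.003]
ft_force: [-3.1, 0.7, 4.4]
width: 0.0003
```

Call:
apply_moves:
  motion:
    - [0, 0, 0, 0, -1.5, 0, -1]
    - [0, 0, 0, 0, -3, 0, -1]
    - [0, 0, 0, 0, -4.5, 0, -1]
    - [0, 0, 0, 0, -4.5, 0, -1]

```text
t: 12.0
position: [0.6263, 0.2057, 0.2029]
orientation: [-0.001, -0.657, 0.754, 0.002]
ft_force: [-0.4, -0.1, 0.5]
width: 0.0008
```

Run:
```python
from h import *
from station import arm
import pickle
c=Z["c"]; print(cur()[2]["position"],W(c,(.07,0,.2)))
f=arm.camera("scene")["frame"]; cv2.imwrite("pics/lid2.png",f)
```

```text
[0.6263 0.2057 0.2029] [[0.6268 0.2045 0.2   ]]
```

View pics/lid2.png

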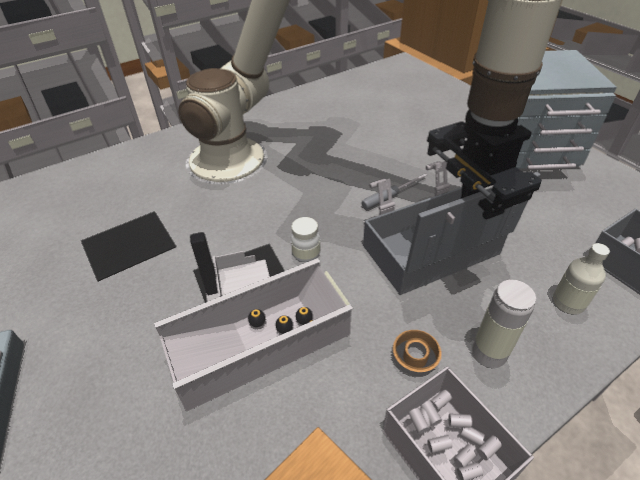

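Call:
apply_moves:
  motion:
    - [0, 0, 0, 0, -1, 0, -1]
    - [0, 0, 0, 0, -1.8, 0, -1]
    - [0, 0, 0, 0, -1.8, 0, -1]
    - [0, 0, 0, 0, 3, -3, -1]
    - [0, 0, 0, 0, 5, -8, -1]
    - [0, 0, 0, 0, 6, -13, -1]
    - [0, 0, 0, 0, 8, -15, 0]
    - [0, 0, 0, 0, 8, -15, 1]

```text
t: 12.85
position: [0.5451, 0.2172, 0.3595]
orientation: [0.004, -0.659, 0.752, 0.001]
ft_force: [1.2, -0.2, -0.4]
width: 0.0097
```

Run:
```python
from h import *
s=Z["s"]; hd=W(s,(-.05,0,.25))[0]; Q=Rt(s[2]-np.pi); rows([(hd,Q)]); print(hd)
from station import arm
f=arm.camera("top")["frame"].astype(int); g=cv2.imread("pics/top0.png").astype(int)
d=abs(f-g).max(2)>40; print("diff px near scoop",d[218:295,340:440].sum(),"bin",d[140:218,330:490].sum())
```

```text
t 12.85 pos [0.5451 0.2172 0.3595] F [ 1.1539 -0.1847 -0.3984] w 0.00973851879747407
[-0.002, 0.008, 0.174, 45.036, 8.499, 10.562]
[ 0.4016 -0.2171  0.25  ]
diff px near scoop 0 bin 0
```

Call:
apply_moves:
  motion:
    - [0, 0, 0.1, 5, 1, 0, 1]
    - [0, 0, 0.174, 45, 8.5, 4, 1]
    - [0, 0, 0.174, 45, 8.5, 4, 1]
    - [0, 0, 0.174, 45, 8.5, 4, 1]
    - [0, 0, 0.174, 45, 8.5, 4, 1]
    - [0, 0, 0.174, 45, 8.5, 4, 1]
    - [0, 0, 0.174, 45, 8.5, 4, 1]
    - [0, 0, 0.174, 45, 8.5, 4, 1]
    - [0, 0, 0.174, 45, 8.5, 8, 1]
    - [0, 0, 0.174, 45, 8.5, 10.5, 1]

```text
t: 13.9
position: [0.3989, -0.2208, 0.2475]
orientation: [-0.002, -0.589, 0.808, 0.001]
ft_force: [0.5, -0.7, -1.4]
width: 0.0856
```

Run:
```python
from h import *
s=Z["s"]; Q=Rt(s[2]-np.pi); rows([(W(s,(-.05,0,z))[0],Q) for z in (.25,.135)])
from station import arm
c=arm.camera("wrist"); cv2.imwrite("pics/w1.png",c["frame"])
```

```text
t 13.9 pos [ 0.3989 -0.2208  0.2475] F [ 0.5339 -0.7413 -1.415 ] w 0.08557576919259781
[0.004, -0.001, -0.005, -0.428, -0.141, -0.249]
[0.004, -0.001, -0.005, -0.445, -0.186, 11.251]
```

View pics/w1.png

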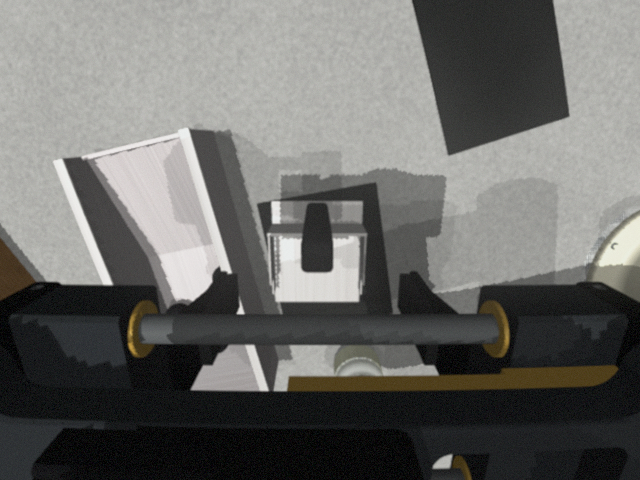

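Call:
apply_moves:
  motion:
    - [0, 0, 0, -0.4, -0.2, 3, 1]
    - [0, 0, 0, -0.4, -0.2, 7, 1]
    - [0, 0, 0, -0.4, -0.2, 11.2, 1]
    - [0, 0, 0, -0.4, -0.2, 11.2, -1]
    - [0, 0, 0, -0.4, -0.2, 11.2, -1]
    - [0, 0, 0, -0.4, -0.2, 11.2, -1]
    - [0, 0, 0, -0.4, -0.2, 11.2, -1]
    - [0, 0, 0, -0.4, -0.2, 11.2, -1]
    - [0, 0, 0, -0.4, -0.2, 11.2, -1]
    - [0, 0, 0, -0.4, -0.2, 11.2, -1]
  newtons: 15

```text
t: 14.95
position: [0.4017, -0.2147, 0.1361]
orientation: [-0.002, -0.59, 0.807, 0.002]
ft_force: [-0.4, -0.5, 1.1]
width: 0.0388
```

Call:
apply_moves:
  motion:
    - [0, 0, 0, 0, 0, 0, -1]
    - [0, 0, 0, 0, 0, 0, -1]
    - [0, 0, 0, 0, 0, 0, -1]
    - [0, 0, 0, 0, 0, 0, -1]
    - [0, 0, 0, 0, 0, 0, -1]
    - [0, 0, 0, 0, 0, 0, -1]

```text
t: 15.55
position: [0.4019, -0.2149, 0.1358]
orientation: [-0.003, -0.59, 0.807, 0.002]
ft_force: [0.7, -1.8, 1.5]
width: 0.024
```

Call:
apply_moves:
  motion:
    - [0, 0, 0, 0, 0, 0, 1]
    - [0, 0, 0, 0, 0, 0, 1]
    - [0, 0, 0, 0, 0, 0, 1]
    - [0, 0, 0, 0, 0, 0, 1]
    - [0, 0, 0, 0, 0, 0, 1]
    - [0, 0, -0.3, 0, 0, 0, 1]
    - [0, 0, -0.6, 0, 0, 0, 1]
    - [0, 0, -0.9, 0, 0, 0, 1]
    - [0, 0, -1.2, 0, 0, 0, 1]
    - [0, 0, -1.571, 0, 0, 0, 1]

```text
t: 16.55
position: [0.4014, -0.2147, 0.1356]
orientation: [0.002, 0.846, -0.533, -0.004]
ft_force: [-0.1, 0.4, -0.2]
width: 0.0861
```

Run:
```python
from h import *
s=Z["s"]; Q=Rt(s[2]-np.pi/2); rows([((.4019,-.2149,.136),Q)])
```

```text
t 16.55 pos [ 0.4014 -0.2147  0.1356] F [-0.1209  0.4366 -0.2314] w 0.08605160307117579
[0.005, 0.007, -0.816, 0.04, -0.033, -0.044]
```

Call:
apply_moves:
  motion:
    - [0, 0, -0.3, 0, 0, 0, 1]
    - [0, 0, -0.6, 0, 0, 0, 1]
    - [0, 0, -0.816, 0, 0, 0, 1]
    - [0, 0, -0.816, 0, 0, 0, 1]
    - [0, 0, -0.816, 0, 0, 0, 1]
    - [0, 0, -0.816, 0, 0, 0, 1]
    - [0, 0, -0.816, 0, 0, 0, 1]
    - [0, 0, -0.816, 0, 0, 0, -1]
    - [0, 0, -0.816, 0, 0, 0, -1]
    - [0, 0, -0.816, 0, 0, 0, -1]
  newtons: 55

```text
t: 17.55
position: [0.4015, -0.2147, 0.1356]
orientation: [0.0, 0.988, -0.156, -0.004]
ft_force: [-0.2, 0.2, -0.6]
width: 0.0707
```

Call:
apply_moves:
  motion:
    - [0, 0, 0, 0, 0, 0, -1]
    - [0, 0, 0, 0, 0, 0, -1]
    - [0, 0, 0, 0, 0, 0, -1]
    - [0, 0, 0, 0, 0, 0, -1]
    - [0, 0, 0, 0, 0, 0, -1]
    - [0, 0, 0, 0, 0, 0, -1]
    - [0, 0, 0, 0, 0, 0, -1]
    - [0, 0, 0, 0, 0, 0, -1]

```text
t: 18.35
position: [0.4014, -0.2148, 0.1357]
orientation: [0.0, 0.988, -0.156, -0.004]
ft_force: [-0.7, -1.1, 0.0]
width: 0.0257
```

Run:
```python
from h import *
p,R,s=cur(); print(p,R.as_matrix(),s["width"],s["joint_positions"])
```

```text
[ 0.4014 -0.2148  0.1357] [[ 0.9512 -0.3086 -0.008 ]
 [-0.3086 -0.9512  0.0009]
 [-0.0079  0.0016 -1.    ]] 0.02569400118142451 [-0.1327  0.2254 -0.5463  0.0002 -0.8072  1.3896]
```

Run:
```python
from h import *
import pickle
from scipy.optimize import minimize
from scipy.ndimage import map_coordinates
T,S=pickle.load(open("cams.pkl","rb"))
I={"T":cv2.cvtColor(cv2.imread("pics/top0.png"),cv2.COLOR_BGR2GRAY).astype(float),"S":cv2.cvtColor(cv2.imread("pics/scene0.png"),cv2.COLOR_BGR2GRAY).astype(float)}
xs=np.linspace(-.13,.13,300)
def line(k,c,p,y):
    uv=proj(c,W(p,np.c_[xs,0*xs+y,0*xs+.088])); return map_coordinates(I[k],[uv[:,1],uv[:,0]],order=1).mean()
b=Z["b"]
def score(k,c):
    def f(q):
        p=[q[0]*.01,b[1],q[1]*.1] if False else b+np.array([q[0]*np.sin(b[2]),-q[0]*np.cos(b[2]),0])*.001*-1+np.array([0,0,q[1]*.01])
        # q0: shift along bin +y in mm => world dir (-sin,cos)
        return -sum(line(k,c,p,s*.058) for s in(-1,1))
    return f
for k,c in (("T",T),("S",S)):
    f=score(k,c)
    g=[(f((a,w)),a,w) for a in np.arange(-6,6.1,.5) for w in np.arange(-3,3.1,.5)]; print(k,min(g),f((0,0)))
    r=minimize(f,min(g)[1:],method="Nelder-Mead"); print(r.x,r.fun)
both=lambda q:score("T",T)(q)+score("S",S)(q)
r=minimize(both,[0,0],method="Nelder-Mead");print(r.x,r.fun)
```

```text
T (np.float64(-317.4482903090918), np.float64(0.0), np.float64(1.0)) -316.5359451269992
[-0.0188  0.838 ] -317.4814980478436
S (np.float64(-381.47866482360325), np.float64(0.5), np.float64(1.0)) -379.6761840388629
[0.26   1.1154] -381.596418996287
[0.1357 1.0023] -698.9410118912945
```

```bash
cat >> h.py <<'E'
Mt=np.array([[0,-1,0],[-1,0,0],[0,0,-1.]])  # tool axes in scoop frame (columns)
HZ=.1317
def sc(fr,lip,beta,HZ=HZ):
    """TCP pose for scoop: lip bottom at lip in planar frame fr, nose-down beta deg"""
    R=Ro.from_euler("z",fr[2])*Ro.from_euler("y",np.deg2rad(beta))
    return W(fr,lip)[0]+R.apply([-.114,0,HZ]), R*Ro.from_matrix(Mt)
E
python3 - <<'E'
from h import *
z=dict(Z); z["b"]=z["b"]+[0,0,.010]; np.savez("pose.npz",**z); b=z["b"]
p,R,s=cur()
A=[sc(b,(-.021,0,.115),15),sc(b,(-.021,0,.115),25)]
rows([(p+[0,0,.13],R)]+A)
rows([sc(b,(-.021,0,v),25) for v in(.06,.03,.015)],A[1])
E
```

```text
t 18.35 pos [ 0.4014 -0.2148  0.1357] F [-0.6867 -1.0694  0.0034] w 0.02569400118142451
[0.0, 0.0, 0.0, -0.102, 0.021, -13.0]
[-0.26, 0.036, -0.209, 16.074, 2.436, -13.729]
[-0.434, 0.054, -0.206, 15.47, -0.337, -14.811]
t 18.35 pos [ 0.4014 -0.2148  0.1357] F [-0.6867 -1.0694  0.0034] w 0.02569400118142451
[0.0, 0.0, 0.0, 0.0, -2.324, 4.985]
[0.0, 0.0, 0.0, 0.0, -3.592, 7.704]
[0.0, 0.0, 0.0, 0.0, -4.226, 9.063]
```

Call:
apply_moves:
  motion:
    - [0, 0, 0, 0, 0, -3, -1]
    - [0, 0, 0, 0, 0, -7, -1]
    - [0, 0, 0, 0, 0, -11, -1]
    - [0, 0, 0, 0, 0, -15, -1]
    - [-0.05, 0, -0.05, 3, 0.5, -16, -1]
    - [-0.15, 0.02, -0.12, 8, 1.5, -16, -1]
    - [-0.26, 0.036, -0.209, 12, 2, -15.5, -1]
    - [-0.4, 0.054, -0.206, 15.5, -0.3, -15, -1]
    - [-0.434, 0.054, -0.206, 15.5, -0.3, -14.8, -1]
    - [-0.434, 0.054, -0.206, 15.5, -0.3, -14.8, -1]

```text
t: 19.35
position: [0.5505, -0.2584, 0.2787]
orientation: [0.216, 0.975, -0.048, -0.014]
ft_force: [-0.2, -0.3, -3.3]
width: 0.0256
```

Run:
```python
from h import *
from station import arm
b=Z["b"]; rows([sc(b,(-.021,0,v),25) for v in(.115,.06,.03,.015)])
print(cur()[2]["joint_positions"],cur()[2]["width"])
f=arm.camera("top")["frame"]; g=arm.camera("scene")["frame"]
cv2.imwrite("pics/in1.png",np.hstack([cv2.resize(f[120:300,320:500],(400,400)),cv2.resize(g[170:420,140:390],(400,400))]))
```

```text
t 19.35 pos [ 0.5505 -0.2584  0.2787] F [-0.1822 -0.3346 -3.3434] w 0.02563365852592061
[-0.001, 0.006, 0.004, 0.038, 0.264, -0.304]
[-0.001, 0.006, 0.004, 0.078, -2.057, 4.683]
[-0.001, 0.006, 0.004, 0.1, -3.323, 7.402]
[-0.001, 0.006, 0.004, 0.111, -3.956, 8.762]
[ 0.0013  0.304  -0.2693  0.4886 -1.104   1.2233] 0.02563365852592061
```

View pics/in1.png

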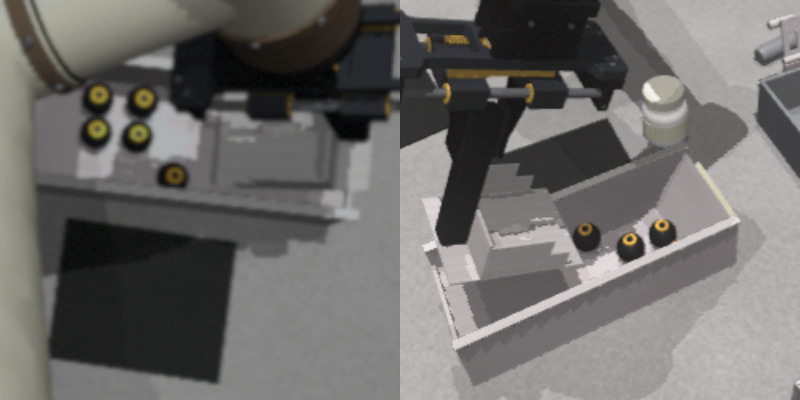

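Call:
apply_moves:
  motion:
    - [0, 0.006, 0.004, 0.05, -0.5, 1.5, -1]
    - [0, 0.006, 0.004, 0.1, -1.2, 3, -1]
    - [0, 0.006, 0.004, 0.1, -2, 4.7, -1]
    - [0, 0.006, 0.004, 0.1, -2.7, 6, -1]
    - [0, 0.006, 0.004, 0.1, -3.3, 7.4, -1]
    - [0, 0.006, 0.004, 0.1, -3.7, 8.2, -1]
    - [0, 0.006, 0.004, 0.1, -3.9, 8.7, -1]
    - [0, 0.006, 0.004, 0.1, -3.9, 8.7, -1]

```text
t: 20.25
position: [0.5516, -0.2618, 0.1871]
orientation: [0.216, 0.975, -0.052, -0.008]
ft_force: [0.3, 0.4, -1.8]
width: 0.0258
```

Run:
```python
from h import *
b=Z["b"]; T=[(-20,25,14.5),(-10,23,13.5),(0,21,13),(10,19,13),(20,17,13),(30,15,13),(40,13,13),(50,11,13),(60,9,13),(70,7,13),(80,5,13),(88,4,13),(93,3,13)]
rows([sc(b,(x/1e3,0,z/1e3),be) for x,be,z in T])
```

```text
t 20.25 pos [ 0.5516 -0.2618  0.1871] F [ 0.2797  0.4302 -1.7717] w 0.02584178712777694
[-0.0, -0.006, -0.005, -0.102, -0.501, 0.326]
[0.035, -0.006, -0.005, -0.105, -0.996, 0.4]
[0.069, -0.006, -0.005, -0.108, -1.486, 0.445]
[0.104, -0.006, -0.005, -0.11, -1.969, 0.459]
[0.139, -0.006, -0.005, -0.113, -2.467, 0.487]
[0.174, -0.006, -0.005, -0.116, -2.982, 0.53]
[0.209, -0.006, -0.004, -0.119, -3.513, 0.585]
[0.244, -0.006, -0.004, -0.122, -4.06, 0.654]
[0.279, -0.006, -0.004, -0.125, -4.626, 0.735]
[0.314, -0.006, -0.004, -0.129, -5.209, 0.828]
[0.349, -0.007, -0.004, -0.132, -5.81, 0.931]
[0.366, -0.007, -0.004, -0.135, -6.389, 0.86]
[0.384, -0.007, -0.004, -0.137, -6.701, 0.918]
```

Call:
apply_moves:
  motion:
    - [0, -0.003, -0.002, -0.05, -0.5, 0.33, -1]
    - [0.035, -0.006, -0.005, -0.1, -1, 0.4, -1]
    - [0.069, -0.006, -0.005, -0.1, -1.49, 0.45, -1]
    - [0.104, -0.006, -0.005, -0.1, -1.97, 0.46, -1]
    - [0.139, -0.006, -0.005, -0.1, -2.47, 0.49, -1]
    - [0.174, -0.006, -0.005, -0.1, -2.98, 0.53, -1]
    - [0.209, -0.006, -0.005, -0.1, -3.5, 0.58, -1]
    - [0.244, -0.006, -0.005, -0.1, -4.06, 0.65, -1]

```text
t: 21.05
position: [0.555, -0.227, 0.1645]
orientation: [0.095, 0.994, -0.05, -0.004]
ft_force: [-0.4, -0.1, -3.2]
width: 0.026
```

Run:
```python
from h import *
b=Z["b"]; T=[(52,11,12.5),(58,9.5,12.5),(64,8,12.5),(70,7,12.5),(76,6,12.5),(82,5,12.5),(88,4,12.5),(93,3,12.5)]
rows([sc(b,(x/1e3,0,z/1e3),be) for x,be,z in T])
```

```text
t 21.05 pos [ 0.555  -0.227   0.1645] F [-0.3964 -0.1472 -3.2   ] w 0.02595348438143178
[-0.001, -0.001, 0.002, -0.087, -0.126, 0.073]
[0.025, -0.001, 0.002, -0.087, -0.374, 0.262]
[0.051, -0.001, 0.002, -0.087, -0.63, 0.459]
[0.069, -0.001, 0.002, -0.086, -1.002, 0.558]
[0.086, -0.001, 0.002, -0.086, -1.377, 0.66]
[0.104, -0.001, 0.002, -0.085, -1.756, 0.766]
[0.121, -0.001, 0.002, -0.085, -2.139, 0.876]
[0.138, -0.001, 0.002, -0.085, -2.428, 1.008]
```

Call:
apply_moves:
  motion:
    - [0, 0, 0, -0.05, -0.1, 0.1, -1]
    - [0.025, 0, 0, -0.09, -0.37, 0.35, -1]
    - [0.051, 0, 0, -0.09, -0.63, 0.6, -1]
    - [0.069, 0, 0, -0.09, -1, 0.72, -1]
    - [0.086, 0, 0, -0.09, -1.38, 0.82, -1]
    - [0.104, 0, 0, -0.09, -1.76, 0.92, -1]
    - [0.121, 0, 0, -0.09, -2.14, 1, -1]
    - [0.138, 0, 0, -0.09, -2.43, 1.1, -1]

```text
t: 21.85
position: [0.5569, -0.2061, 0.1499]
orientation: [0.027, 0.998, -0.05, 0.0]
ft_force: [0.7, -6.5, 3.7]
width: 0.0256
```

Run:
```python
from h import *
from station import arm
b=Z["b"]; T=[(94,2.5,12),(97,1.5,12),(100,1.5,12)]
rows([sc(b,(x/1e3,0,z/1e3),be) for x,be,z in T]); print(cur()[2]["torque"])
f=arm.camera("top")["frame"]; g=arm.camera("scene")["frame"]
cv2.imwrite("pics/in2.png",np.hstack([cv2.resize(f[120:300,320:500],(400,400)),cv2.resize(g[170:420,140:390],(400,400))]))
```

```text
t 21.85 pos [ 0.5569 -0.2061  0.1499] F [ 0.6661 -6.507   3.746 ] w 0.02559744515885956
[0.011, -0.003, 0.002, -0.065, -0.08, 0.128]
[0.029, -0.003, 0.002, -0.065, -0.153, 0.315]
[0.029, -0.003, 0.002, -0.064, -0.453, 0.298]
[-1.3288 -0.07    0.0703]
```

View pics/in2.png

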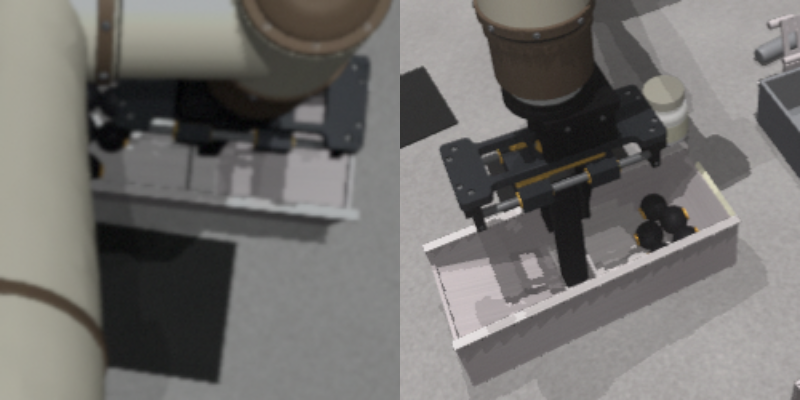

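Run:
```python
from h import *
b=Z["b"]
T=[(97,1,12.5)]+[(98+(z-12)*.714-1.5,-be,z) for be in (2,4,6,8,10,12,14,16,18,20,22,24,26) for z in [14+128*np.sin(np.deg2rad(be))]]
print(np.round(T,1).tolist())
rows([sc(b,(x/1e3,0,z/1e3),be) for x,be,z in T])
```

```text
[[97.0, 1.0, 12.5], [101.1, -2.0, 18.5], [104.3, -4.0, 22.9], [107.5, -6.0, 27.4], [110.6, -8.0, 31.8], [113.8, -10.0, 36.2], [116.9, -12.0, 40.6], [120.0, -14.0, 45.0], [123.1, -16.0, 49.3], [126.2, -18.0, 53.6], [129.2, -20.0, 57.8], [132.2, -22.0, 61.9], [135.1, -24.0, 66.1], [138.0, -26.0, 70.1]]
t 21.95 pos [ 0.5568 -0.2059  0.1496] F [ 0.943  -2.6259  5.7739] w 0.025428964477315654
[0.037, -0.003, 0.001, -0.052, -0.017, 0.344]
[0.089, -0.003, 0.001, -0.053, 0.254, 0.365]
[0.124, -0.003, 0.001, -0.053, 0.375, 0.347]
[0.159, -0.003, 0.001, -0.053, 0.481, 0.344]
[0.194, -0.003, 0.001, -0.053, 0.572, 0.356]
[0.229, -0.003, 0.001, -0.053, 0.647, 0.384]
[0.264, -0.003, 0.002, -0.054, 0.707, 0.427]
[0.299, -0.003, 0.002, -0.054, 0.751, 0.485]
[0.333, -0.003, 0.002, -0.054, 0.78, 0.559]
[0.368, -0.002, 0.002, -0.054, 0.794, 0.647]
[0.403, -0.002, 0.002, -0.055, 0.792, 0.751]
[0.438, -0.002, 0.002, -0.055, 0.774, 0.869]
[0.473, -0.002, 0.002, -0.055, 0.741, 1.002]
[0.508, -0.002, 0.002, -0.055, 0.692, 1.15]
```

Call:
apply_moves:
  motion:
    - [0.02, 0, 0, -0.05, 0, 0.25, -1]
    - [0.037, 0, 0, -0.05, -0.02, 0.34, -1]
    - [0.06, 0, 0, -0.05, 0.1, 0.35, -1]
    - [0.089, 0, 0, -0.05, 0.25, 0.36, -1]
    - [0.124, 0, 0, -0.05, 0.37, 0.35, -1]
    - [0.159, 0, 0, -0.05, 0.48, 0.34, -1]
    - [0.194, 0, 0, -0.05, 0.57, 0.36, -1]
    - [0.229, 0, 0, -0.05, 0.65, 0.38, -1]
    - [0.264, 0, 0, -0.05, 0.71, 0.43, -1]
    - [0.264, 0, 0, -0.05, 0.71, 0.43, -1]

```text
t: 22.95
position: [0.5539, -0.2125, 0.1435]
orientation: [-0.106, 0.993, -0.051, 0.004]
ft_force: [-1.1, -0.1, -0.4]
width: 0.0256
```

Run:
```python
from h import *
from station import arm
b=Z["b"]
T=[(98+(z-12)*.714-1.5,-be,z) for be in (12,14,16,18,20,22,24,26) for z in [14+128*np.sin(np.deg2rad(be))]]
rows([sc(b,(x/1e3,0,z/1e3),be) for x,be,z in T]); print(cur()[2]["torque"])
f=arm.camera("top")["frame"]; g=arm.camera("scene")["frame"]
cv2.imwrite("pics/in3.png",cv2.resize(g[170:420,140:390],(600,600)))
```

```text
t 22.95 pos [ 0.5539 -0.2125  0.1435] F [-1.0754 -0.0614 -0.3636] w 0.025604522675177856
[-0.003, 0.003, -0.001, 0.175, -0.008, -0.225]
[0.032, 0.003, -0.001, 0.175, 0.05, -0.18]
[0.067, 0.003, -0.001, 0.175, 0.097, -0.117]
[0.102, 0.003, -0.001, 0.175, 0.133, -0.035]
[0.137, 0.003, -0.001, 0.176, 0.159, 0.065]
[0.172, 0.003, -0.001, 0.176, 0.173, 0.184]
[0.207, 0.003, -0.001, 0.176, 0.176, 0.321]
[0.242, 0.002, -0.001, 0.177, 0.167, 0.477]
[-0.4374  0.3629 -0.0517]
```

View pics/in3.png

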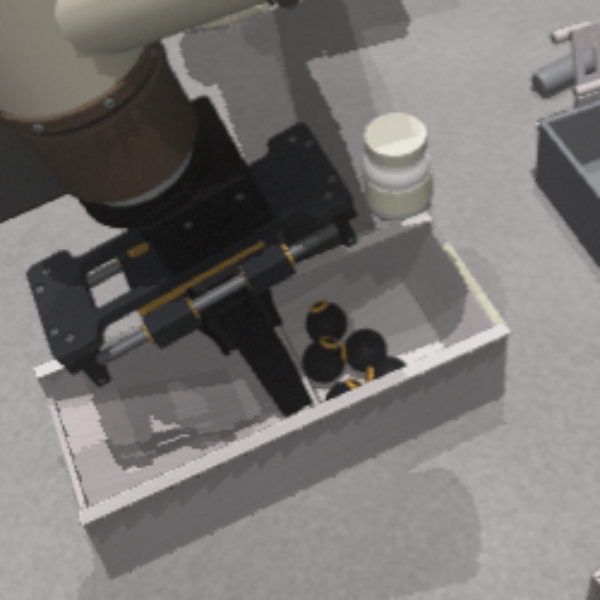

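Run:
```python
from h import *
b=Z["b"]
rows([sc(b,x,-22) for x in [(.128,0,.064),(.122,0,.075),(.115,0,.095),(.108,0,.125),(.1,0,.16),(.1,0,.19)]])
```

```text
t 23.05 pos [ 0.5539 -0.2122  0.1436] F [-0.3782 -0.6604 -1.9713] w 0.025504118000031037
[0.174, 0.003, 0.0, 0.175, 0.568, -0.098]
[0.174, 0.003, 0.0, 0.172, 0.925, -1.299]
[0.174, 0.003, 0.0, 0.166, 1.192, -3.401]
[0.174, 0.003, 0.0, 0.158, 1.251, -6.481]
[0.174, 0.003, 0.0, 0.149, 1.302, -10.071]
[0.174, 0.003, 0.0, 0.141, 0.676, -13.005]
```

Call:
apply_moves:
  motion:
    - [0.06, 0, 0, 0.1, 0.2, -0.1, -1]
    - [0.12, 0, 0, 0.17, 0.4, -0.1, -1]
    - [0.174, 0, 0, 0.17, 0.57, -0.1, -1]
    - [0.174, 0, 0, 0.17, 0.9, -1.3, -1]
    - [0.174, 0, 0, 0.17, 1.2, -3.4, -1]
    - [0.174, 0, 0, 0.16, 1.25, -6, -1]
    - [0.174, 0, 0, 0.15, 1.3, -9, -1]
    - [0.174, 0, 0, 0.15, 0.7, -12, -1]
    - [0.174, 0, 0, 0.15, 0.7, -13, -1]

```text
t: 23.95
position: [0.5537, -0.2471, 0.2743]
orientation: [-0.188, 0.981, -0.049, 0.013]
ft_force: [0.1, -0.8, -4.2]
width: 0.0255
```

Run:
```python
from h import *
from station import arm
p,R,s=cur(); print(s["joint_positions"],s["ft_force"],s["width"])
# scoop pose from TCP: check R
c=Z["c"].copy(); f=np.array([*W(c,(0,0,0))[0][:2],c[2]+np.pi/2])  # pour frame: x=case y, y=-case x
# pour frame at case centre; lip at pour x
rows([sc(f,(-.03,0,.20),-20),sc(f,(-.0,0,.15),-20),sc(f,(.0,0,.12),0),sc(f,(0,0,.11),20),sc(f,(0,0,.1),35),sc(f,(0,0,.1),45)])
g=arm.camera("scene")["frame"]; cv2.imwrite("pics/up.png",g)
```

```text
[-0.3418  0.4127  0.2086 -0.3719 -1.4636  1.8719] [ 0.1218 -0.8144 -4.1849] 0.02551779769208281
t 23.95 pos [ 0.5537 -0.2471  0.2743] F [ 0.1218 -0.8144 -4.1849] w 0.02551779769208281
[-0.031, 0.008, 0.04, -4.968, -26.165, 9.281]
[-0.031, 0.008, 0.04, -4.88, -27.096, 15.037]
[-0.38, 0.001, 0.041, -4.716, -31.265, 14.878]
[-0.729, -0.006, 0.041, -4.494, -36.863, 14.847]
[-0.991, -0.011, 0.041, -4.316, -40.987, 16.438]
[-1.165, -0.015, 0.04, -4.194, -43.822, 17.52]
```

View pics/up.png

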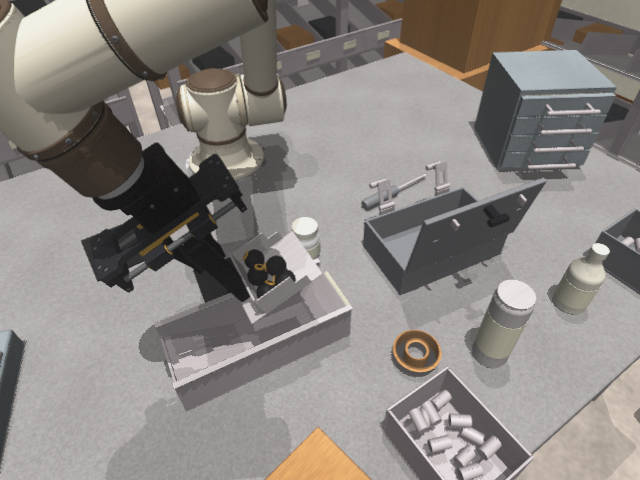

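```bash
cat >> h.py <<'E'
if Z is not None: PF=np.array([*Z["c"][:2],Z["c"][2]+np.pi/2])
E
python3 - <<'E'
from h import *
A=sc(PF,(-.06,.008,.18),-20); rows([A])
S=[sc(PF,(-.06,.008,z),b) for b,z in [(-10,.14),(0,.11),(6,.09),(12,.085),(20,.085),(30,.085),(40,.085)]]
rows(S,A)
E
```

```text
t 24.0 pos [ 0.5537 -0.2473  0.2742] F [ 0.9788 -1.2156 -2.7171] w 0.025715277256976334
[-0.031, 0.008, 0.04, -5.898, -22.696, 10.041]
t 24.0 pos [ 0.5537 -0.2473  0.2742] F [ 0.9788 -1.2156 -2.7171] w 0.025715277256976334
[-0.175, 0.0, -0.0, -0.0, -1.092, 1.979]
[-0.349, 0.0, 0.0, -0.0, -2.798, 3.473]
[-0.454, -0.0, -0.0, -0.0, -3.849, 4.793]
[-0.559, 0.0, -0.0, 0.0, -5.462, 4.887]
[-0.698, 0.0, 0.0, -0.0, -7.883, 4.68]
[-0.873, -0.0, 0.0, -0.0, -10.912, 4.899]
[-1.047, -0.0, 0.0, 0.0, -13.856, 5.639]
```

Call:
apply_moves:
  motion:
    - [0, 0, 0, -0.3, -1, 0.4, -1]
    - [0, 0, 0, -0.8, -3, 1.2, -1]
    - [-0.01, 0, 0.01, -1.6, -6, 2.5, -1]
    - [-0.015, 0, 0.02, -2.3, -9, 4, -1]
    - [-0.02, 0, 0.02, -3.1, -12, 5.3, -1]
    - [-0.025, 0.008, 0.03, -3.9, -15, 6.6, -1]
    - [-0.03, 0.008, 0.04, -4.7, -18, 8, -1]
    - [-0.03, 0.008, 0.04, -5.4, -20.6, 9.1, -1]
    - [-0.03, 0.008, 0.04, -5.8, -22.2, 9.8, -1]
    - [-0.03, 0.008, 0.04, -5.9, -22.7, 10, -1]

```text
t: 25.0
position: [0.5164, 0.0083, 0.2603]
orientation: [-0.176, 0.982, -0.069, 0.006]
ft_force: [-0.5, -0.3, -4.7]
width: 0.0257
```

Call:
apply_moves:
  motion:
    - [-0.06, 0, 0, 0, -0.4, 0.7, -1]
    - [-0.12, 0, 0, 0, -0.8, 1.4, -1]
    - [-0.175, 0, 0, 0, -1.1, 2, -1]
    - [-0.23, 0, 0, 0, -1.6, 2.5, -1]
    - [-0.29, 0, 0, 0, -2.2, 3, -1]
    - [-0.349, 0, 0, 0, -2.8, 3.5, -1]
    - [-0.4, 0, 0, 0, -3.3, 4.1, -1]
    - [-0.454, 0, 0, 0, -3.85, 4.8, -1]
    - [-0.454, 0, 0, 0, -3.85, 4.8, -1]
    - [-0.454, 0, 0, 0, -3.85, 4.8, -1]

```text
t: 26.0
position: [0.5252, 0.0581, 0.2295]
orientation: [0.05, 0.996, -0.07, -0.009]
ft_force: [0.2, -0.6, -4.2]
width: 0.0257
```

Run:
```python
from h import *
print(cur()[2]["joint_positions"])
rows([sc(PF,(-.06,.008,.085),b) for b in (6,12,20,30,40,45)])
```

```text
[ 0.4598  0.254  -0.2665  0.0862 -1.1171  0.9305]
t 26.0 pos [0.5252 0.0581 0.2295] F [ 0.1838 -0.626  -4.1955] w 0.025667083754971776
[-0.004, 0.01, 0.001, 0.21, 0.024, 0.164]
[-0.109, 0.01, 0.001, 0.2, -1.419, -0.95]
[-0.248, 0.01, 0.002, 0.189, -3.51, -2.189]
[-0.423, 0.01, 0.003, 0.18, -6.332, -3.309]
[-0.597, 0.009, 0.004, 0.176, -9.305, -3.922]
[-0.685, 0.009, 0.004, 0.176, -10.821, -4.033]
```

Call:
apply_moves:
  motion:
    - [-0.05, 0, 0, 0.1, -0.7, -0.4, -1]
    - [-0.109, 0, 0, 0.2, -1.4, -0.95, -1]
    - [-0.18, 0, 0, 0.2, -2.5, -1.6, -1]
    - [-0.248, 0, 0, 0.2, -3.5, -2.2, -1]
    - [-0.33, 0, 0, 0.2, -4.9, -2.8, -1]
    - [-0.423, 0, 0, 0.2, -6.3, -3.3, -1]
    - [-0.51, 0, 0, 0.2, -7.8, -3.6, -1]
    - [-0.6, 0, 0, 0.2, -9.3, -3.9, -1]
    - [-0.685, 0, 0, 0.2, -10.8, -4, -1]
    - [-0.685, 0, 0, 0.2, -10.8, -4, -1]

```text
t: 27.0
position: [0.5447, 0.1701, 0.2573]
orientation: [0.382, 0.922, -0.062, -0.031]
ft_force: [-0.0, -1.0, -3.6]
width: 0.026
```

Run:
```python
from h import *
from station import arm
print(cur()[2]["joint_positions"],cur()[2]["ft_force"],cur()[2]["position"])
g=arm.camera("scene")["frame"]; cv2.imwrite("pics/pour.png",cv2.resize(g[100:340,290:560],None,fx=2.2,fy=2.2))
```

```text
[ 0.783   0.5275 -0.0986  0.4365 -1.6162  0.5183] [-0.0101 -0.9718 -3.6011] [0.5447 0.1701 0.2573]
```

View pics/pour.png

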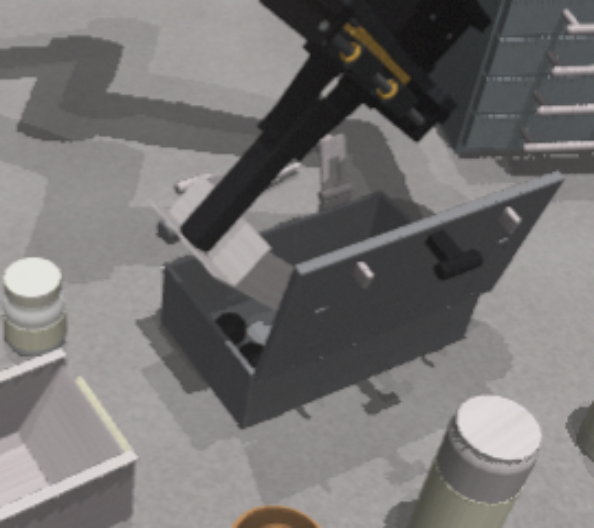

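Run:
```python
from h import *
A=sc(PF,(-.10,.008,.16),20); B=sc(PF,(-.16,.02,.18),0); C=sc(Z["m"],(.064,0,.13),0); D=sc(Z["m"],(.064,0,.0055),0)
rows([A,B]); rows([C],B); rows([D],C)
```

```text
t 27.05 pos [0.5444 0.1689 0.2582] F [-0.4938 -0.5549 -2.2339] w 0.025677210538316998
[0.435, 0.007, 0.005, -0.194, 12.721, 3.577]
[0.784, 0.008, 0.003, -1.384, 19.859, 12.269]
t 27.05 pos [0.5444 0.1689 0.2582] F [-0.4938 -0.5549 -2.2339] w 0.025677210538316998
[0.0, 0.0, -0.01, -7.806, 16.227, 5.0]
t 27.05 pos [0.5444 0.1689 0.2582] F [-0.4938 -0.5549 -2.2339] w 0.025677210538316998
[0.0, 0.0, 0.0, 0.0, 0.0, 12.45]
```

Call:
apply_moves:
  motion:
    - [0, 0, 0, 0, 0, 0, -1]
    - [0, 0, 0, 0, 0, 0, -1]
    - [0, 0, 0, 0, 0, 0, -1]
    - [0.1, 0, 0, 0, 3, 0.5, -1]
    - [0.21, 0, 0, 0, 6, 1.5, -1]
    - [0.32, 0, 0, 0, 9.5, 2.5, -1]
    - [0.435, 0, 0, -0.2, 12.7, 3.6, -1]
    - [0.57, 0, 0, -0.6, 15.5, 7, -1]
    - [0.7, 0, 0, -1, 18, 10, -1]
    - [0.784, 0.008, 0.003, -1.4, 19.9, 12.3, -1]

```text
t: 28.05
position: [0.4965, -0.0581, 0.3155]
orientation: [-0.001, 0.997, -0.071, 0.002]
ft_force: [1.3, -0.5, -2.5]
width: 0.0258
```

Call:
apply_moves:
  motion:
    - [0, 0, -0.01, -2, 4, 1, -1]
    - [0, 0, -0.01, -4, 8, 2, -1]
    - [0, 0, -0.01, -6, 12, 3, -1]
    - [0, 0, -0.01, -7.8, 16.2, 5, -1]
    - [0, 0, -0.01, -7.8, 16.2, 5, -1]
    - [0, 0, -0.01, -7.8, 16.2, 5, -1]

```text
t: 28.65
position: [0.397, -0.2061, 0.2641]
orientation: [0.001, 0.998, -0.067, 0.0]
ft_force: [0.9, 0.1, -1.9]
width: 0.0259
```

Run:
```python
from h import *
from station import arm
rows([sc(Z["m"],(.064,0,z),0) for z in (.13,.01,.0045)])
f=arm.camera("top")["frame"]; g=cv2.imread("pics/top0.png")
cv2.imwrite("pics/t2.png",np.hstack([cv2.resize(f[125:305,130:280],None,fx=2.6,fy=2.6),cv2.resize(f[125:305,320:450],None,fx=2.6,fy=2.6)]))
```

```text
t 28.65 pos [ 0.397  -0.2061  0.2641] F [ 0.865   0.0637 -1.8627] w 0.025896116006144776
[0.002, -0.001, -0.003, 0.204, -0.249, 0.238]
[0.002, -0.001, -0.003, 0.194, -0.27, 12.238]
[0.002, -0.001, -0.003, 0.193, -0.271, 12.788]
```

View pics/t2.png

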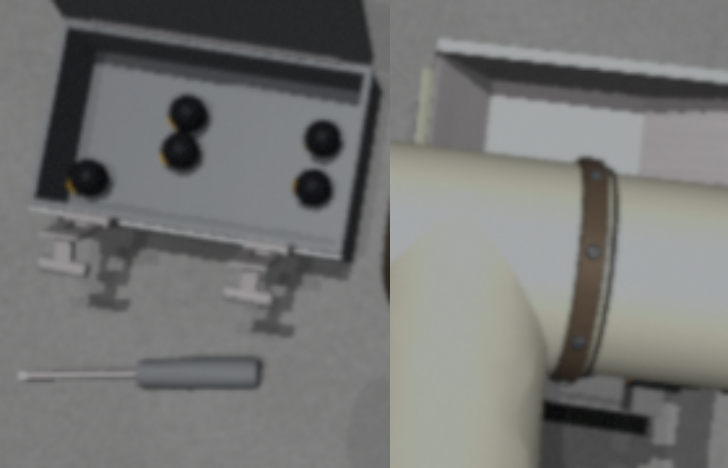

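Call:
apply_moves:
  motion:
    - [0, 0, 0, 0.2, -0.27, 2, -1]
    - [0, 0, 0, 0.2, -0.27, 6, -1]
    - [0, 0, 0, 0.2, -0.27, 10, -1]
    - [0, 0, 0, 0.2, -0.27, 11.5, -1]
    - [0, 0, 0, 0.2, -0.27, 12.3, -1]
    - [0, 0, 0, 0.2, -0.27, 12.7, -1]
    - [0, 0, 0, 0.2, -0.27, 12.9, -1]
    - [0, 0, 0, 0.2, -0.27, 12.9, -1]

```text
t: 29.5
position: [0.4022, -0.2026, 0.1361]
orientation: [0.001, 0.998, -0.065, 0.002]
ft_force: [-0.4, 0.7, -0.3]
width: 0.0254
```

Call:
apply_moves:
  motion:
    - [0, 0, 0, 0, 0, 0, 0.3]
    - [0, 0, 0, 0, 0, 0, 0.5]
    - [0, 0, 0, 0, 0, 0, 0.5]
    - [0, 0, 0, 0, 0, 0, 0.5]
    - [0, 0, 0, 0, 0, 0, 0.5]
    - [0, 0, 0, 0, 0, -2, 0.5]
    - [0, 0, 0, 0, 0, -6, 0.5]
    - [0, 0, 0, 0, 0, -10, 0.5]
    - [0, 0, 0, 0, 0, -15, 0]
    - [0, 0, 0, 0, 0, -20, -1]

```text
t: 30.5
position: [0.4002, -0.2024, 0.3367]
orientation: [0.001, 0.998, -0.065, 0.0]
ft_force: [1.0, -1.3, -1.2]
width: 0.0563
```

Run:
```python
from h import *
c=Z["c"]; Q=Rt(c[2]); print(cur()[2]["joint_positions"])
A=(W(c,(.16,0,.34))[0],Q); B=(W(c,(.16,0,.225))[0],Q)
rows([A,B])
# push along arc: contact r from hinge, finger flank
rows([(W(c,(x,0,z))[0],Q) for x,z in [(.13,.225),(.10,.225),(.06,.225),(.02,.21),(-.02,.185),(-.045,.14)]],B)
```

```text
[-0.1029  0.0189 -0.2388  0.0015 -1.3121  1.5426]
t 30.5 pos [ 0.4002 -0.2024  0.3367] F [ 1.0482 -1.258  -1.2208] w 0.05627022168403167
[0.001, -0.001, 0.01, 26.157, -43.209, -0.37]
[0.001, -0.001, 0.01, 26.145, -43.226, 11.13]
t 30.5 pos [ 0.4002 -0.2024  0.3367] F [ 1.0482 -1.258  -1.2208] w 0.05627022168403167
[0.0, 0.0, 0.0, -3.0, -0.0, 0.0]
[0.0, 0.0, 0.0, -6.0, 0.0, 0.0]
[0.0, 0.0, 0.0, -10.0, 0.0, 0.0]
[0.0, 0.0, 0.0, -14.0, 0.0, 1.5]
[0.0, 0.0, 0.0, -18.0, 0.0, 4.0]
[0.0, 0.0, 0.0, -20.5, 0.0, 8.5]
```

```bash
cat >> h.py <<'E'
def bar(th):
    a=np.deg2rad(16.5+th); return .075-.1408*np.cos(a), .0755+.1408*np.sin(a)
E
python3 - <<'E'
from h import *
c=Z["c"]; Q=Rt(c[2])
A=(W(c,(.178,0,.34))[0],Q); 
S=[(W(c,(bar(t)[0]+.0165,0,bar(t)[1]+.013))[0],Q) for t in (110,100,90,80,70,60,50,45)]
rows([A,(W(c,(.178,0,.214))[0],Q)]); rows(S,(W(c,(.178,0,.214))[0],Q))
E
```

```text
t 30.5 pos [ 0.4002 -0.2024  0.3367] F [ 1.0482 -1.258  -1.2208] w 0.05627022168403167
[0.001, -0.001, 0.01, 27.957, -43.192, -0.368]
[0.001, -0.001, 0.01, 27.944, -43.21, 12.232]
t 30.5 pos [ 0.4002 -0.2024  0.3367] F [ 1.0482 -1.258  -1.2208] w 0.05627022168403167
[0.0, 0.0, 0.0, -0.275, 0.0, 1.232]
[0.0, 0.0, 0.0, -2.368, 0.0, -0.051]
[0.0, 0.0, 0.0, -4.651, 0.0, -0.95]
[0.0, 0.0, 0.0, -7.056, -0.0, -1.439]
[0.0, 0.0, 0.0, -9.51, 0.0, -1.504]
[0.0, 0.0, 0.0, -11.937, 0.0, -1.141]
[0.0, 0.0, 0.0, -14.264, -0.0, -0.362]
[0.0, 0.0, 0.0, -15.368, -0.0, 0.176]
```

Call:
apply_moves:
  motion:
    - [0, 0, 0.01, 3, -5, -1, -1]
    - [0, 0, 0.01, 28, -43.2, -1.5, -1]
    - [0, 0, 0.01, 28, -43.2, -1.5, -1]
    - [0, 0, 0.01, 28, -43.2, -1.5, -1]
    - [0, 0, 0.01, 28, -43.2, -1.5, -1]
    - [0, 0, 0.01, 28, -43.2, -1.5, -1]
    - [0, 0, 0.01, 28, -43.2, -1.5, -1]
    - [0, 0, 0.01, 28, -43.2, -1.5, -1]
    - [0, 0, 0.01, 28, -43.2, -1.5, -1]
    - [0, 0, 0.01, 28, -43.2, -1.5, -1]
  newtons: 30

```text
t: 31.5
position: [0.7256, 0.1791, 0.3492]
orientation: [0.001, 0.998, -0.07, 0.001]
ft_force: [0.7, -0.2, 1.1]
width: 0.0002
```

Run:
```python
from h import *
from station import arm
import pickle
c=Z["c"]; Q=Rt(c[2]); 
rows([(W(c,(.178,0,.34))[0],Q),(W(c,(.178,0,.214))[0],Q)])
m=Z["m"]; T=arm.camera("top"); f=T["frame"]; print("scoop handle expected px",proj(T,W(m,(-.05,0,.156))))
cv2.imwrite("pics/t3.png",cv2.resize(f[120:310,130:500],None,fx=2.1,fy=2.1))
```

```text
t 31.5 pos [0.7256 0.1791 0.3492] F [ 0.6868 -0.1781  1.0934] w 0.0001533172863330496
[0.002, -0.001, -0.0, 0.659, -1.134, 0.915]
[0.002, -0.001, -0.0, 0.644, -1.155, 13.515]
scoop handle expected px [[421.0424 255.1669]]
```

View pics/t3.png

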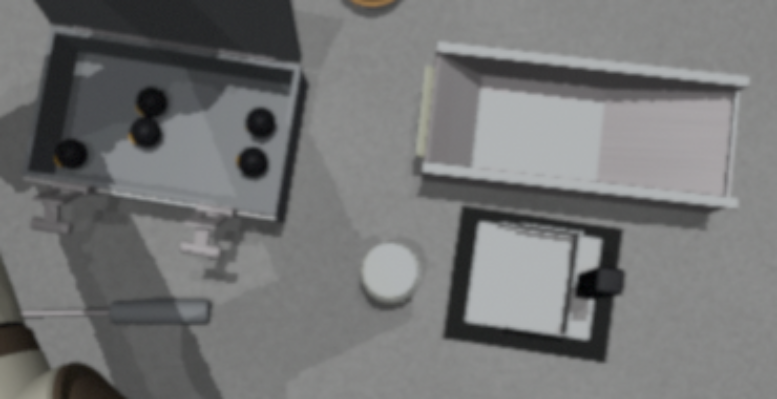

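Call:
apply_moves:
  motion:
    - [0, 0, 0, 0.6, -1.1, 4, -1]
    - [0, 0, 0, 0.6, -1.1, 9, -1]
    - [0, 0, 0, 0.6, -1.1, 13.4, -1]
    - [0, 0, 0, -0.8, -1.1, 13.4, -1]
    - [0, 0, 0, -2.2, -1.1, 13.2, -1]
    - [0, 0, 0, -4, -1.1, 12.6, -1]
    - [0, 0, 0, -6.4, -1.1, 12.1, -1]
    - [0, 0, 0, -8.9, -1.1, 12, -1]
    - [0, 0, 0, -11.3, -1.1, 12.4, -1]
    - [0, 0, 0, -13.6, -1.1, 13.1, -1]

```text
t: 32.55
position: [0.5916, 0.2073, 0.219]
orientation: [0.0, 0.998, -0.07, 0.002]
ft_force: [2.2, 0.9, -1.8]
width: 0.0002
```

Call:
apply_moves:
  motion:
    - [0, 0, 0, -1, 0, 0.6, -1]
    - [0, 0, 0, -1, 0, 0.6, -1]

```text
t: 32.75
position: [0.5801, 0.2085, 0.2117]
orientation: [0.001, 0.998, -0.07, -0.0]
ft_force: [1.1, 0.2, 0.4]
width: 0.0004
```

Run:
```python
from h import *
from station import arm
c=Z["c"]; Q=Rt(c[2]); p=cur()[0]; print((p[:2]-c[:2])@[np.cos(c[2]),np.sin(c[2])])
S=[(W(c,(bar(t)[0]-.002,0,bar(t)[1]+.032))[0],Q) for t in (45,40,30,20,10,5,0,-3)]
x,z=bar(45)
rows([(W(c,(x+.04,0,z+.02))[0],Q),(W(c,(x+.03,0,z+.06))[0],Q),(W(c,(x,0,z+.055))[0],Q)]+S)
f=arm.camera("scene")["frame"]; cv2.imwrite("pics/lid3.png",cv2.resize(f[40:300,300:560],None,fx=2.2,fy=2.2))
```

```text
0.023246232871015435
t 32.75 pos [0.5801 0.2085 0.2117] F [1.1377 0.2354 0.4131] w 0.00037423813618528304
[0.002, 0.0, 0.001, 2.457, -0.257, -0.758]
[0.002, 0.0, 0.001, 1.456, -0.248, -4.758]
[0.002, 0.0, 0.001, -1.544, -0.251, -4.257]
[0.002, 0.0, 0.001, -1.743, -0.257, -1.957]
[0.002, 0.0, 0.001, -2.796, -0.259, -1.324]
[0.002, 0.0, 0.001, -4.716, -0.263, 0.205]
[0.002, 0.0, 0.001, -6.342, -0.268, 2.044]
[0.002, 0.0, 0.001, -7.624, -0.274, 4.137]
[0.002, 0.0, 0.001, -8.123, -0.277, 5.259]
[0.002, 0.0, 0.001, -8.523, -0.28, 6.42]
[0.002, 0.0, 0.001, -8.713, -0.282, 7.132]
```

View pics/lid3.png

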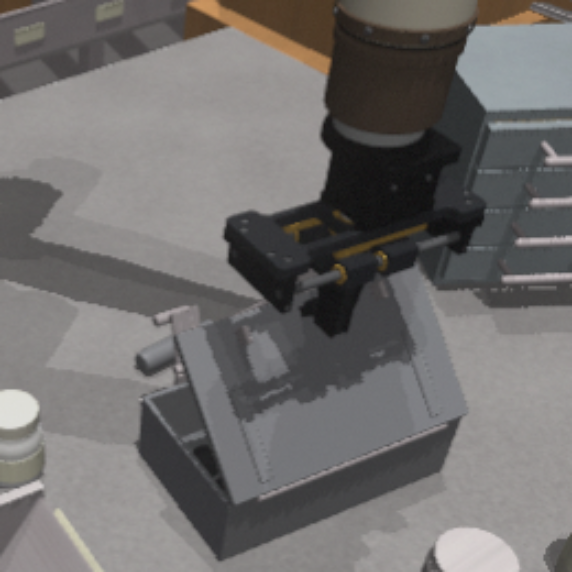

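Call:
apply_moves:
  motion:
    - [0, 0, 0, 2, -0.25, -2, -1]
    - [0, 0, 0, 1.5, -0.25, -4.7, -1]
    - [0, 0, 0, -1.5, -0.25, -4.3, -1]
    - [0, 0, 0, -1.7, -0.25, -2, -1]
    - [0, 0, 0, -2.8, -0.25, -1.3, -1]
    - [0, 0, 0, -3.8, -0.25, -0.6, -1]
    - [0, 0, 0, -4.7, -0.25, 0.2, -1]
    - [0, 0, 0, -5.5, -0.25, 1.1, -1]
    - [0, 0, 0, -6.3, -0.25, 2, -1]
    - [0, 0, 0, -7, -0.25, 3.1, -1]

```text
t: 33.8
position: [0.513, 0.2212, 0.1815]
orientation: [0.0, 0.998, -0.07, 0.001]
ft_force: [-1.3, 1.1, 1.9]
width: 0.0004
```

Run:
```python
from h import *
c=Z["c"]; Q=Rt(c[2])
rows([(W(c,(bar(t)[0]-.002,0,bar(t)[1]+.032))[0],Q) for t in (15,10,5,0,-3)])
```

```text
t 33.8 pos [0.513  0.2212 0.1815] F [-1.2532  1.1122  1.8673] w 0.0003633731828277291
[0.001, -0.002, -0.0, -0.204, 0.064, 0.039]
[0.001, -0.002, -0.0, -0.802, 0.063, 1.112]
[0.001, -0.002, -0.0, -1.304, 0.063, 2.233]
[0.001, -0.002, -0.0, -1.706, 0.063, 3.394]
[0.001, -0.002, -0.0, -1.898, 0.062, 4.105]
```

Call:
apply_moves:
  motion:
    - [0, 0, 0, -0.4, 0, 0.5, -1]
    - [0, 0, 0, -0.8, 0, 1.1, -1]
    - [0, 0, 0, -1.1, 0, 1.7, -1]
    - [0, 0, 0, -1.3, 0, 2.2, -1]
    - [0, 0, 0, -1.5, 0, 2.8, -1]
    - [0, 0, 0, -1.7, 0, 3.3, -1]
    - [0, 0, 0, -1.7, 0, 3.6, -1]
    - [0, 0, 0, -1.7, 0, 3.8, -1]
    - [0, 0, 0, -1.7, 0, 3.8, -1]

```text
t: 34.7
position: [0.4964, 0.2235, 0.1472]
orientation: [0.001, 0.998, -0.069, 0.002]
ft_force: [-9.4, -1.5, 22.4]
width: 0.0006
```

Run:
```python
from h import *
c=Z["c"]; Q=Rt(c[2]); print(W(c,(bar(0)[0],0,bar(0)[1]+.032)))
# hasp1: to -x side of bar. bar open at case (-121,-70,119)
rows([(W(c,X)[0],Q) for X in [(-.062,0,.22),(-.165,-.07,.22),(-.165,-.07,.135),(-.03,-.07,.16)]])
```

```text
[[0.498  0.2227 0.1475]]
t 34.7 pos [0.4964 0.2235 0.1472] F [-9.4339 -1.5383 22.3681] w 0.0006443943453320294
[0.001, -0.004, 0.002, 0.003, 0.061, -7.279]
[0.001, -0.004, 0.002, -10.308, 7.045, -7.307]
[0.001, -0.004, 0.002, -10.339, 7.034, 1.193]
[0.001, -0.004, 0.002, 3.17, 7.058, -1.258]
```

Call:
apply_moves:
  motion:
    - [0, 0, 0, 0, 0, -4, -1]
    - [0, 0, 0, 0, 0, -8, -1]
    - [0, 0, 0, -4, 3, -8, -1]
    - [0, 0, 0, -8, 5.5, -8, -1]
    - [0, 0, 0, -10.4, 7, -7.5, -1]
    - [0, 0, 0, -10.4, 7, -4, -1]
    - [0, 0, 0, -10.4, 7, 0, -1]
    - [0, 0, 0, -10.4, 7, 1.3, -1]
    - [0, 0, 0, -10.4, 7, 1.3, -1]

```text
t: 35.6
position: [0.382, 0.1673, 0.128]
orientation: [0.003, 0.998, -0.07, -0.001]
ft_force: [-0.0, 0.1, 0.6]
width: 0.0004
```

Call:
apply_moves:
  motion:
    - [0, 0, 0, 1, 0, 0, -1]
    - [0, 0, 0, 2.2, 0, 0, -1]
    - [0, 0, 0, 3.4, 0, -0.3, -1]
    - [0, 0, 0, 4.6, 0, -0.8, -1]
    - [0, 0, 0, 5.8, 0, -1.2, -1]
    - [0, 0, 0, 6.8, 0, -1.4, -1]
    - [0, 0, 0, 7.8, 0, -1.5, -1]
    - [0, 0, 0, 8, 0, -1.5, -1]
    - [0, 0, 0, 8, 0, -1.5, -1]

```text
t: 36.5
position: [0.4628, 0.1569, 0.1446]
orientation: [0.001, 0.997, -0.071, 0.0]
ft_force: [-0.5, -0.2, -0.2]
width: 0.0005
```

Run:
```python
from h import *
c=Z["c"]; Q=Rt(c[2])
rows([(W(c,X)[0],Q) for X in [(-.085,-.07,.22),(-.165,.07,.22),(-.165,.07,.135)]])
```

```text
t 36.5 pos [0.4628 0.1569 0.1446] F [-0.4592 -0.2243 -0.211 ] w 0.0005350191227455766
[0.002, -0.001, -0.002, 0.077, 0.002, -7.543]
[0.002, -0.001, -0.002, -7.945, -13.985, -7.577]
[0.002, -0.001, -0.002, -7.95, -14.003, 0.923]
```

Call:
apply_moves:
  motion:
    - [0, 0, 0, 0, 0, -4, -1]
    - [0, 0, 0, -2, 0, -8, -1]
    - [0, 0, 0, -5, -5, -8, -1]
    - [0, 0, 0, -8, -10, -8, -1]
    - [0, 0, 0, -8, -14, -7.5, -1]
    - [0, 0, 0, -8, -14, -4, -1]
    - [0, 0, 0, -8, -14, 0, -1]
    - [0, 0, 0, -8, -14, 1, -1]
    - [0, 0, 0, -8, -14, 1, -1]

```text
t: 37.4
position: [0.4022, 0.3061, 0.1334]
orientation: [0.003, 0.998, -0.07, -0.0]
ft_force: [-0.3, -0.8, 0.4]
width: 0.0008
```

Call:
apply_moves:
  motion:
    - [0, 0, 0, 1, 0, 0, -1]
    - [0, 0, 0, 2.2, 0, 0, -1]
    - [0, 0, 0, 3.4, 0, -0.3, -1]
    - [0, 0, 0, 4.6, 0, -0.8, -1]
    - [0, 0, 0, 5.8, 0, -1.2, -1]
    - [0, 0, 0, 6.8, 0, -1.4, -1]
    - [0, 0, 0, 7.8, 0, -1.5, -1]
    - [0, 0, 0, 8, 0, -1.5, -1]
    - [0, 0, 0, 8, 0, -1.5, -1]

```text
t: 38.3
position: [0.4825, 0.2953, 0.1492]
orientation: [0.001, 0.997, -0.071, 0.0]
ft_force: [-0.3, -0.1, 0.0]
width: 0.0009
```

Call:
apply_moves:
  motion:
    - [0, 0, 0, 0, 0, -3, -1]
    - [0, 0, 0, -2, 0, -8, -1]
    - [0, 0, 0, -7, -5, -13, -1]
    - [0, 0, 0, -12, -10, -15, -1]
    - [0, 0, 0, -16, -15, -16, -1]
    - [0, 0, 0, -20, -20, -16, -1]
    - [0, 0, 0, -20, -25, -16, -1]
    - [0, 0, 0, -20, -30, -16, -1]
    - [0, 0, 0, -20, -30, -16, -1]
    - [0, 0, 0, -20, -30, -16, -1]

```text
t: 39.3
position: [0.3243, 0.6243, 0.3075]
orientation: [0.001, 0.998, -0.069, 0.0]
ft_force: [-0.2, -0.3, -0.6]
width: 0.0005
```

Run:
```python
from h import *
from station import arm
print(cur()[2]["t"],cur()[0],cur()[2]["ft_force"])
f=arm.camera("top")["frame"]; g=arm.camera("scene")["frame"]
cv2.imwrite("pics/fin.png",np.vstack([cv2.resize(f[120:300,130:500],(740,360))[:,:],np.hstack([cv2.resize(g[160:300,340:530],(370,240)),cv2.resize(g[200:420,140:340],(370,240))])]))
```

```text
39.3 [0.3243 0.6243 0.3075] [-0.2244 -0.2644 -0.6136]
```

View pics/fin.png

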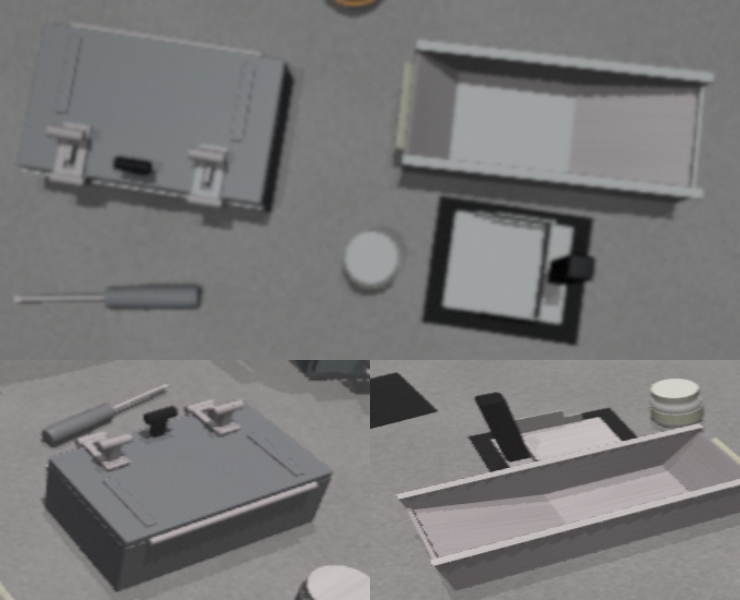

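Run:
```python
from h import *
from station import arm
f=arm.camera("scene")["frame"].astype(int); g=cv2.imread("pics/scene0.png").astype(int)
d=abs(f-g).max(2)>50; print("case/hasps diff",d[175:285,360:510].sum(),"jar",d[215:262,290:322].sum(),"tape",d[328:375,390:445].sum())
arm.hand_in()
```

```text
case/hasps diff 0 jar 0 tape 0
the job is handed in; nothing more can be done
```

The order is packed and handed in, at about 39 s on the robot's clock:

- **Case:** I swung both hasps off, opened the lid, and later shut it and swung both hasps back over their catches.
- **Knobs:** I scooped all 5 knobs present out of the bin in one pass and tipped them into the case. The gripper never touched them in the bin.
- **Scoop:** it stands upright in the middle of the leftmost mat.

**Last checks:**
- The top picture taken before the lid was shut showed all 5 knobs in the case.
- The final pictures showed an empty bin and a centred scoop.
- The scene image of the case and hasps matched the start image with no differing pixels. The jar and tape regions also matched. The screwdriver I checked only by eye, and it looked unmoved.

**What went less smoothly:** while I was swinging the hasps open, the fingers briefly jammed on them, with up to about 71 N at the wrist (the limit is 120 N). Both hasps still opened and closed normally afterwards. I viewed 19 pictures against the budget of 14.

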